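# Wind a jar up to the filling head

### The arm

A 7-joint arm with a two-finger parallel gripper is mounted at the origin on the work surface. World frame = base frame: x ahead of the robot, y to its left, z up, the work surface at z = 0. Lengths are in m, angles in degrees, forces in N, time in s.
With the tool pointing down it reaches from about 0.35 to 0.9 m from the base axis. Payload 8.1 kg.
Tool frame: the origin (TCP) lies between the finger pads; the fingertips stand 8 mm ahead of it and the grasp point (between the pads) lies 11 mm behind it; y points along the fingers, z is the direction in which the jaws open and shut, and the axes are right-handed (so a half turn about y gives the same grasp; the last joint's range is limited). The gripper opens to 92 mm and grips with 3 to 60 N. Pads are 19 mm wide; open, the fingers measure 130 mm over their backs; the gripper's body (75 mm by 190 mm) begins 47 mm behind the grasp point.
Start: joints at [59.209, 24.895, 1.432, 90.138, -0.665, 64.973, -4.303], TCP at [0.263, -0.567, 0.235] pointing down, gripper open.
Joint ranges: [-149.89, 149.89], [-25.12, 119.58], [-72.63, 75.52], [4.76, 147.25], [-75.54, 255.54], [6.69, 114.76], [-157.13, 157.13]. Speed limits (degrees/s): [127.2, 127.2, 172.46, 172.46, 180, 180, 180].

### API

Orientations are given as a 3x3 rotation matrix whose columns are the frame's x, y, z axes.
In Python, from rig import robot, eyes, masks_of gives the robot as it stands. The module is installed in compiled form; this text tells all that it offers.
- The arm moves only by the tool carry_out, never from a script. Its argument "moves" is a list that holds one entry, the list of rows, each a list of 5 numbers: the shift along the tool's x, y, z in units of 50 mm (1.0 is 50 mm), then the turn about the tool's y in rad, then the finger opening in mm, from 0 to 91.8. In form: [[[dx, dy, dz, roll, hand], ...]]. A call has 1 to 12 rows; each row shifts and turns the commanded pose from where the row before left it, along the tool's axes as they then stand; what a row does not reach is not made up. A row lasts 1/8 s, in which the tool goes at most 62.5 mm and 10.7 degrees, less where a joint would pass 70% of its speed; a pose out of reach is approached as far as the arm can. A call is refused whole if a number of a shift passes 1 or a number of a turn 0.188, either way. A call with a gripper value outside its range is refused whole. The fingers move at their own pace and stop on an object; "squeeze" is the grip in N (left out, the last holds). Time passes only in rows, so rows that do not move let the fingers close. It gives the time, the measured TCP pose, the force and the opening at its end, in the units of the state.
- robot.read_state(): the state, without advancing time (a new reading comes with each control period).
- eyes.camera(name): name is "side" or "top" or "wrist"; returns a dict with "frame" (400x640x3 uint8, red, green, blue), "K" (3x3 intrinsics, pixels), "k1" (the pictures are not rectified: a ray, as slopes to the right and down, at radius r is drawn at 1 + k1 r^2 times it, then the intrinsics apply), "extrinsics" (4x4, takes a point from world to camera coordinates); the wrist camera has in their place "hand_eye" (4x4, takes a point from camera to tool coordinates, whose origin is the TCP and whose axes are the tool frame's). Camera axes: x right, y down, z forward; pixel columns grow to the right and rows downward; lengths in m; the calibration is good to about 2 mm. A picture is of the moment at which its call begins: read the wrist's pose just before it. There is no depth.
- robot.hand_in(): hands the job in, once; it reports no verdict.
Trained networks look in the newest picture that a camera, given by its name, has taken for a name from the list of things; names that differ only in an ending like _2 or _b are one class to them, and where a whole thing is asked for, a point or a joint stands for the part that bears it (a point fixed in the world has none). Each returns a list of dicts, best first, with "confidence" (0 to 1); they miss things now and then, are a little off and sometimes report something else, mostly with a low value. They report only what shows in the picture. A call takes as long as a camera call.
- masks_of(camera, name): "pixels" (400x640 bool, what is visible of it) and "point" ([row, column] in pixels, amid what is visible of it).
The state is a dict: "t": time; "joints": joint angles; "qvel": joint speeds; "tau": joint torques, N m; "ee_pos": TCP position; "tool_rot": TCP orientation; "ft_force": force on the tool from outside, world axes, zero at the start; "moment": the same for the moment, N m; "gripper_width": finger opening in m.
Only numpy, scipy, OpenCV 4.12 (cv2) and the standard library are available. Lean on these libraries where they do the work, as an engineer would, in place of code of your own. Each camera call takes 0.05 s, during which the arm holds its last target.

### The job

Fit the loose crank onto the square shaft end of the jar lift and wind it clockwise until the jar's rim is pressed firmly against the rubber sealing ring of the filling head and the crank goes clearly stiffer; stop there, without crushing the ring. Keep the crank on the shaft all the while and leave it there, fully down, and leave the spare jar, the lid and the bowl alone.

Things in the scene. Friction and masses are not known exactly. Their poses are not given: they have to be found in the camera images.
- crank_hub (a point): Centre (half-way up) of the hub of the loose dark steel crank lying on the bench (0.33 kg). Hub: 36 mm square, 34 mm high, with a 20.5 mm square hole right through. x runs from the hub along the flat arm (20 mm wide, 10 mm thick, level with the hub's underside) to the knob; z up. It fits the shaft in any of four ways, a quarter turn apart.
- crank_knob (a point): Centre of the crank's knob: a black upright cylinder, 24 mm in diameter and 46 mm high, 80 mm from the hub's axis, its underside 14 mm above the crank's underside. It spins freely on its pin, so it can be held while it is carried round. Its axes are the crank's.
- shaft_end (a point): Tip of the upright square steel shaft end on the lift's white gearbox, on its axis. Square 18 mm wide, 26 mm high, topped by a 7 mm blunt cone (17 mm wide at its foot, 8 at its tip). It rises from a round collar, 44 mm wide, on which the crank's hub comes to rest; the collar's top is 33 mm below this point and 120 mm above the bench. x and y square to the flats; z up.
- platform (a joint): Height (m) the jar platform has been wound up: 0 at the start, 25 mm per full clockwise turn of the shaft (it cannot go lower). Steel tray 270 mm along the lift's +y from the shaft. Turning takes about 5 N at the crank's knob, rising by about 1.5 N per mm once the ring is pressed. It stays where left, but eases back slightly if the ring is pressed with over 90 N.
- jar: Open glass jar, 68 mm wide, 100 mm high, standing in the platform's tray right under the filling head; origin at the centre of its underside; z up.
- lift: The jar lift (base 150 by 460 mm, gearbox 110 mm square); origin on the bench under the shaft's axis, y towards its column. The steel filling head on the column is clamped at a different height each time and its pose is not given: its sealing ring, a black sprung rubber disc 74 mm wide, hangs 50 to 92 mm above the jar's rim and yields about 1 mm per 30 N. Sealed well at 40 to 100 N.
- spare_jar: Bystander: closed jar, 68 mm wide, 102 mm high; origin at the centre of its underside.
- jar_lid: Bystander: jar lid, 66 mm wide, 14 mm thick; origin at the centre of its underside.
- bowl: Bystander: small steel bowl, 100 mm wide, 50 mm high; origin at the centre of its underside.

How it is judged (in metres and radians):
On the way, in this order (a step that is already met when the one before it is completed fails the run):
1. the crank sits fully down on the shaft end (horizontal distance between crank_hub and shaft_end below 0.004 m and z of crank_hub in the frame of shaft_end between -0.03 and -0.011 m and angle between crank_hub's own z axis and vertical below 0.12 rad and not (value of joint platform above 0.01 m)), for 0.2 s.
2. the platform is wound up 45 mm with the crank fully on (horizontal distance between crank_hub and shaft_end below 0.004 m and z of crank_hub in the frame of shaft_end between -0.03 and -0.011 m and angle between crank_hub's own z axis and vertical below 0.12 rad and value of joint platform above 0.045 m), for 0.1 s.
At the end, for the whole second after the job is handed in: The jar stands upright and is pressed between its tray and the sealing ring with 30 to 120 N (1 to 4 mm of ring travel), the platform at rest, and the crank still fully down on the shaft (hub axis within 4 mm of the shaft's, hub no more than 5 mm off the collar, tilt below 0.12 rad) (horizontal distance between crank_hub and shaft_end below 0.004 m and z of crank_hub in the frame of shaft_end between -0.03 and -0.011 m and angle between crank_hub's own z axis and vertical below 0.12 rad and contact force between jar and lift between 30 and 120 N and angle between jar's own z axis and vertical below 0.1 rad and velocity of joint platform below 0.003 m/s); the robot touches nothing.
It fails at once if the sealing ring is crushed (the jar pressed with more than 140 N) (contact force between jar and lift above 140 N).
It fails at once if the crank comes off the shaft once winding has begun (value of joint platform above 0.01 m and (z of crank_hub in the frame of shaft_end above -0.006 m or horizontal distance between crank_hub and shaft_end above 0.01 m)).
It fails at once if a bystander is moved by more than 20 mm (distance of any of spare_jar, jar_lid, bowl from where it was at the start of the episode above 0.02 m).
It also fails if it takes over 72 s, if anything falls off the work surface, if the arm or the gripper's body presses on something with over 40 N, if the wrist force passes 120 N, or if a joint passes its speed limit or range.

## Working session

There is one attempt and no reset: what is moved stays moved. The work goes in short steps, Python scripts to look and compute and a tool call to move; the robot and the scene stay as the last step left them, time stands still between calls to the robot, and variables do not carry over. Pictures are saved under pics/ and viewed, and the job is handed in when it is done.

Besides the shell and the picture viewer there is one more tool, called after "Request:" as name(argument=value, ...) on one line, values as JSON. carry_out: Moves the arm, as the interface text tells. Its arguments: {"type":"object","properties":{"moves":{"type":"array","items":{"type":"array","items":{"type":"array","items":{"type":"number"}}}},"squeeze":{"type":"number"}},"required":["moves"]}

```bash
mkdir -p pics; ls
cat > h.py <<'E'
import numpy as np, cv2
from rig import robot, eyes, masks_of
np.set_printoptions(precision=4,suppress=True)
def cam(n):
    s=robot.read_state(); c=eyes.camera(n)
    if n=="wrist":
        T=np.eye(4);T[:3,:3]=np.array(s["tool_rot"]);T[:3,3]=s["ee_pos"]
        c["T"]=T@np.array(c["hand_eye"])
    else: c["T"]=np.linalg.inv(np.array(c["extrinsics"]))
    c["K"]=np.array(c["K"]); c["D"]=np.array([c["k1"],0,0,0,0.])
    return c
def save(c,name): cv2.imwrite("pics/"+name+".png",c["frame"][:,:,::-1])
def ray(c,u,v):
    p=cv2.undistortPoints(np.array([[[u,v]]],float),c["K"],c["D"])[0,0] # iter
    # k1 model
    d=c["T"][:3,:3]@np.array([p[0],p[1],1.]); return c["T"][:3,3],d/np.linalg.norm(d)
def atz(c,u,v,z):
    o,d=ray(c,u,v); return o+d*(z-o[2])/d[2]
def proj(c,P):
    P=np.atleast_2d(P).astype(float); E=np.linalg.inv(c["T"])
    return cv2.projectPoints(P,cv2.Rodrigues(E[:3,:3])[0],E[:3,3],c["K"],c["D"])[0][:,0]
def st():
    s=robot.read_state()
    for k in s: print(k,np.array(s[k]))
E
python3 - <<'E'
from h import *
for n in ["side","top","wrist"]:
    c=cam(n); save(c,n+"0"); print(n,c["K"].tolist(),c["k1"]);print(c["T"])
    for t in ["crank_hub","crank_knob","shaft_end","platform","jar","lift","spare_jar","jar_lid","bowl"]:
        try:
            for m in masks_of(n,t)[:2]: print(t,round(m["confidence"],2),np.round(m["point"]),m["pixels"].sum())
        except Exception as e: print(t,e)
st()
E
```

```text
pics
side [[483.08422523361844, 0.0, 319.32744545969945], [0.0, 483.08422523361844, 211.1665460970154], [0.0, 0.0, 1.0]] -0.07554180894816984
[[-0.9968 -0.0305  0.0742  0.464 ]
 [-0.0791  0.5251 -0.8473  0.8021]
 [-0.0131 -0.8505 -0.5259  0.6542]
 [ 0.      0.      0.      1.    ]]
crank_hub 0.91 [180. 329.] 489
crank_knob 0.65 [176. 334.] 481
shaft_end 0.5 [214. 297.] 171
platform 0.89 [358. 219.] 1903
jar 0.91 [308. 231.] 2714
lift 0.65 [302. 255.] 18071
jar_lid 0.77 [231. 396.] 445
bowl 0.81 [347. 440.] 2324
top [[478.1716555819461, 0.0, 329.6035947609217], [0.0, 478.1716555819461, 198.34821174574836], [0.0, 0.0, 1.0]] -0.13965847875588835
[[ 0.0044 -0.9822  0.1876  0.3506]
 [-1.     -0.0049 -0.0022 -0.0701]
 [ 0.003  -0.1876 -0.9823  1.2238]
 [ 0.      0.      0.      1.    ]]
crank_hub 0.75 [216. 457.] 534
crank_knob 0.78 [217. 460.] 474
shaft_end 0.46 [187. 309.] 82
platform 0.68 [172. 197.] 638
platform 0.24 [284. 362.] 520
jar 0.81 [165. 208.] 673
jar 0.53 [120. 413.] 841
lift 0.63 [184. 256.] 9340
jar_lid 0.77 [282. 365.] 574
bowl 0.68 [304. 203.] 1260
wrist [[320.614505185258, 0.0, 321.345673765765], [0.0, 320.614505185258, 200.7138206725223], [0.0, 0.0, 1.0]] -0.04396273778519427
[[ 0.4221 -0.8636 -0.2759  0.3377]
 [-0.9065 -0.4021 -0.1284 -0.5314]
 [-0.0001  0.3043 -0.9526  0.3841]
 [ 0.      0.      0.      1.    ]]
t 1.5
joints [59.2092 24.8978  1.4331 90.1378 -0.666  64.9729 -4.3033]
qvel [-0.0018 -0.0194 -0.1127 -0.0094 -0.0676 -0.0017 -0.0558]
tau [  0.0006 -66.766    0.9843 -31.4806  -0.0606   0.0328   0.0001]
ee_pos [ 0.2633 -0.5669  0.2347]
tool_rot [[-0.907   0.      0.4211]
 [-0.4211  0.     -0.907 ]
 [-0.     -1.     -0.    ]]
ft_force [-0.3699  0.5338 -0.1415]
moment [-0.0556 -0.0359  0.0138]
gripper_width 0.09177222132711907
```

View pics/side0.png

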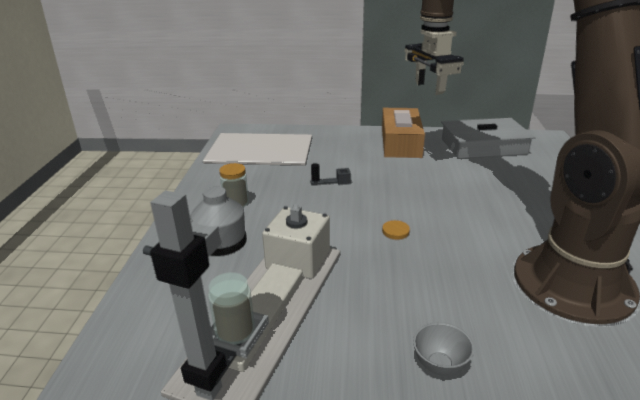

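View pics/top0.png

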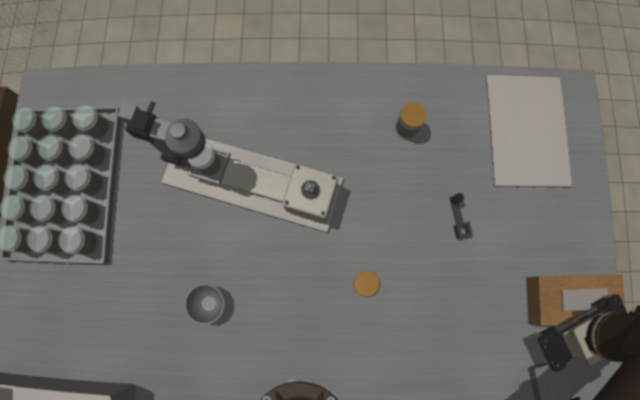

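View pics/wrist0.png

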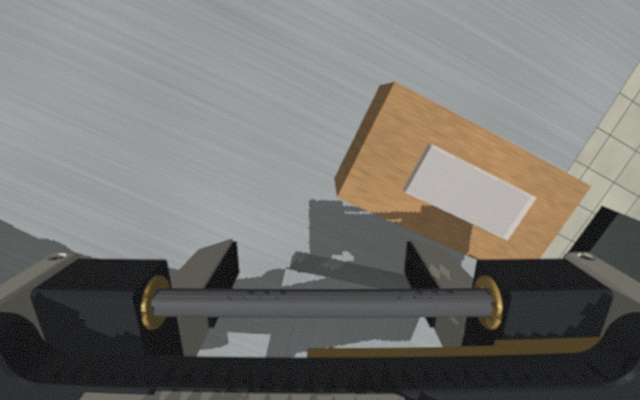

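Run:
```python
import cv2,numpy as np
t=cv2.imread("pics/top0.png"); s=cv2.imread("pics/side0.png")
z=lambda im,x,y,w,h,k:cv2.resize(im[y:y+h,x:x+w],None,fx=k,fy=k,interpolation=cv2.INTER_CUBIC)
a=z(t,435,185,50,60,8); b=z(t,270,150,80,60,6)
c=z(s,300,155,60,40,8); d=z(s,255,195,80,80,5)
cv2.imwrite("pics/c1.png",a);cv2.imwrite("pics/c2.png",b);cv2.imwrite("pics/c3.png",c);cv2.imwrite("pics/c4.png",d)
```

```text
(no output)
```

View pics/c1.png

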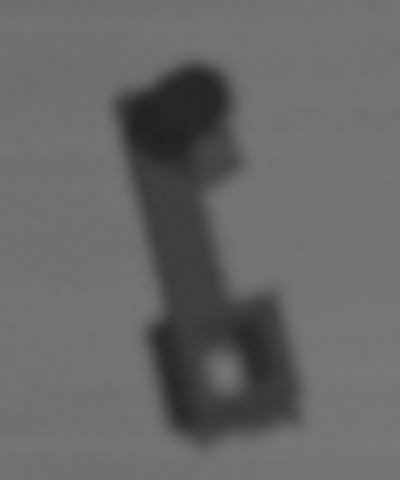

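View pics/c2.png

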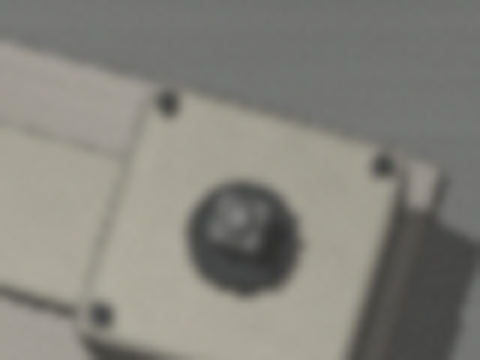

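View pics/c3.png

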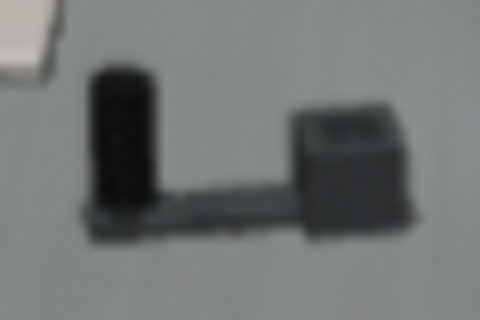

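View pics/c4.png

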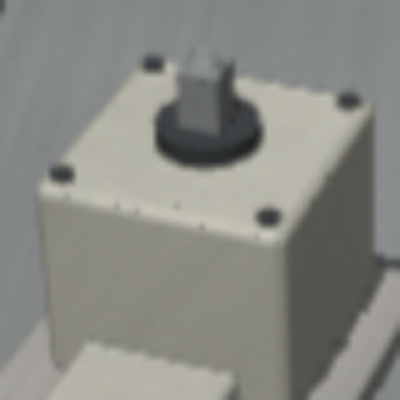

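```bash
cat >> h.py <<'E'
def tri(obs):
    A=np.zeros((3,3));b=np.zeros(3)
    for c,u,v in obs:
        o,d=ray(c,u,v);M=np.eye(3)-np.outer(d,d);A+=M;b+=M@o
    return np.linalg.solve(A,b)
def z(im,x,y,w,h,k): return cv2.resize(im[y:y+h,x:x+w],None,fx=k,fy=k,interpolation=cv2.INTER_CUBIC)
E
python3 - <<'E'
from h import *
t=cam("top");s=cam("side")
def both(n,tu,tv,su,sv,zz):
    print(n,"top",atz(t,tu,tv,zz),"side",atz(s,su,sv,zz),"tri",tri([(t,tu,tv),(s,su,sv)]))
both("hub",465,230.2,343.5,171,.034)
both("knob",459.4,197.5,315.5,164.4,.060)
both("shafttip",270+240/6,150+218/6,255+205/5,195+55/5,.153)
both("collar",270+245/6,150+238/6,255+208/5,195+130/5,.120)
for n,p,q in [("A",(167,103),(268,217)),("B",(383,166),(348,101)),("C",(101,315),(61,174))]:
    both(n,270+p[0]/6,150+p[1]/6,255+q[0]/5,195+q[1]/5,.110)
print(atz(s,255+268/5,195+217/5,.11),atz(s,255+348/5,195+101/5,.11),atz(s,255+61/5,195+174/5,.11),atz(s,255+152/5,195+63/5,.11))
E
```

```text
hub top [ 0.4974 -0.4161  0.034 ] side [ 0.5005 -0.4158  0.034 ] tri [ 0.499  -0.4164  0.0334]
knob top [ 0.5767 -0.398   0.06  ] side [ 0.578  -0.4008  0.06  ] tri [ 0.577  -0.3977  0.0614]
shafttip top [ 0.5829 -0.0274  0.153 ] side [ 0.5831 -0.0224  0.153 ] tri [ 0.5837 -0.0273  0.15  ]
collar top [ 0.582  -0.0281  0.12  ] side [ 0.5826 -0.018   0.12  ] tri [ 0.5837 -0.0279  0.1135]
A top [0.6392 0.0042 0.11  ] side [0.5538 0.0279 0.11  ] tri [0.5967 0.0063 0.107 ]
B top [ 0.6137 -0.0824  0.11  ] side [ 0.5283 -0.0592  0.11  ] tri [ 0.5706 -0.0792  0.109 ]
C top [0.5528 0.0288 0.11  ] side [0.6404 0.0028 0.11  ] tri [0.5924 0.0319 0.1246]
[0.5538 0.0279 0.11  ] [ 0.5283 -0.0592  0.11  ] [0.6404 0.0028 0.11  ] [ 0.6155 -0.0852  0.11  ]
```

Request:
carry_out(moves=[[[-0.925,0,-0.125,0,91.8],[-0.925,0,-0.125,0,91.8],[-0.925,0,-0.125,0,91.8],[-0.925,0,-0.125,0,91.8],[-0.925,0,-0.125,0,91.8],[-0.925,0,-0.125,0,91.8],[0,0.5,0,0.109,91.8],[0,0.5,0,0.109,91.8],[0,0,0,0,91.8]]], squeeze=60)

```text
t: 2.72
ee_pos: [0.4982, -0.4151, 0.1829]
tool_rot: [[-0.976, -0.003, 0.216], [-0.216, 0.002, -0.976], [0.003, -1.0, -0.003]]
ft_force: [-0.2, 0.1, 1.1]
gripper_width: 0.0918
```

Run:
```python
from h import *
c=cam("wrist"); save(c,"w1"); st()
print(proj(c,[[.499,-.416,.034],[.577,-.399,.06]]))
for t in ["crank_hub","crank_knob"]:
  for m in masks_of("wrist",t)[:2]: print(t,round(m["confidence"],2),np.round(m["point"]),m["pixels"].sum())
```

```text
t 2.775
joints [ 34.6327  29.5662   0.6928  89.9011  -0.3803  60.6211 -42.0233]
qvel [ 0.5191 -1.3039 -0.2744 -1.7986  0.205   0.3418  0.7118]
tau [ -0.3986 -69.5651   0.959  -29.0543  -0.1148  -0.1774  -0.4349]
ee_pos [ 0.4988 -0.4157  0.1844]
tool_rot [[-0.9761 -0.0013  0.2174]
 [-0.2174  0.0007 -0.9761]
 [ 0.0011 -1.     -0.001 ]]
ft_force [-0.0627 -0.0486  0.1423]
moment [-0.0501  0.025  -0.0101]
gripper_width 0.09153535396281688
[[323.5719 186.9015]
 [324.2972 100.7194]]
crank_hub 0.96 [152. 323.] 3085
crank_knob 0.59 [152. 325.] 3054
```

View pics/w1.png

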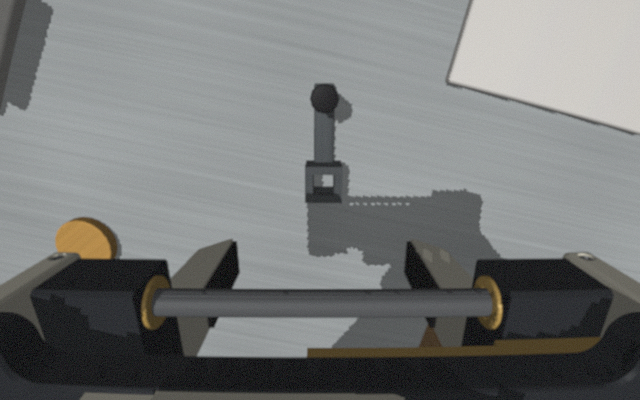

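Run:
```python
from h import *
c=cam("wrist"); cv2.imwrite("pics/w1z.png",z(c["frame"][:,:,::-1],290,75,70,135,4))
cx=np.array([.9755,.22,0]);cy=np.array([-.22,.9755,0]);h=np.array([.499,-.416,.034])
P=[h+a*cx+b*cy for a,b in [(.018,.018),(.018,-.018),(-.018,-.018),(-.018,.018)]]
print((proj(c,P)-[290,75])*4, (proj(c,[h,h-[0,0,.034]])-[290,75])*4)
```

```text
[[ 49.5207 378.2516]
 [199.9462 377.919 ]
 [197.7087 520.6296]
 [ 52.3934 520.9558]] [[124.8962 450.6572]
 [124.8158 417.1964]]
```

View pics/w1z.png

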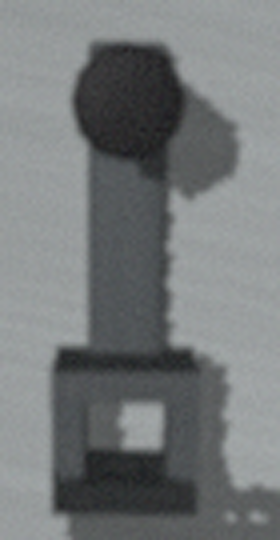

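Request:
carry_out(moves=[[[-0.034,0.8,0,0,91.8],[0,0.8,0,0,91.8],[0,0.8,0,0,91.8],[0,0.6,0,0,60],[0,0.35,0,0,50],[0,0,0,0,30],[0,0,0,0,20],[0,0,0,0,10],[0,0,0,0,10]]], squeeze=60)

```text
t: 4.05
ee_pos: [0.5012, -0.4159, 0.0181]
tool_rot: [[-0.977, 0.001, 0.215], [-0.215, -0.001, -0.977], [-0.001, -1.0, 0.001]]
ft_force: [0.3, 0.5, -0.3]
gripper_width: 0.0362
```

Run:
```python
from h import *
c=cam("wrist"); save(c,"w2"); st()
```

```text
t 4.1
joints [ 34.8908  40.3522   0.1524  97.3908  -0.1427  42.1784 -42.4764]
qvel [ 0.069   0.0742  0.0157 -0.0087 -0.0201  0.1253  0.0188]
tau [  0.0231 -75.1215   0.994  -22.6068   0.0237  -0.3543   0.0436]
ee_pos [ 0.5012 -0.416   0.0181]
tool_rot [[-0.9766  0.0011  0.2149]
 [-0.2149 -0.0008 -0.9766]
 [-0.0009 -1.      0.001 ]]
ft_force [-1.514   0.517   3.7875]
moment [ 0.0941  0.1201 -0.1004]
gripper_width 0.035474286192451264
```

View pics/w2.png

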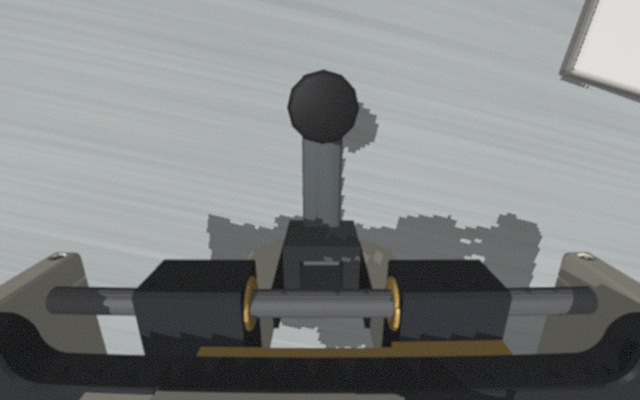

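Run:
```python
from h import *
c=cam("wrist"); s=robot.read_state(); R=np.array(s["tool_rot"]);p=np.array(s["ee_pos"])
k=atz(c,323,105,.06); print(k, R.T@(k-p))
# hub top front edge  rows 221, cols 288..355
for u,v in [(288,221),(355,221)]: 
    k=atz(c,u,v,.034); print(k,R.T@(k-p))
cv2.imwrite("pics/w2z.png",z(c["frame"][:,:,::-1],250,60,140,250,2)[:,:])
```

```text
[ 0.5796 -0.3985  0.06  ] [-0.0804 -0.0418 -0.0001]
[ 0.5273 -0.3943  0.034 ] [-0.0301 -0.0159 -0.0155]
[ 0.5338 -0.4235  0.034 ] [-0.0302 -0.0158  0.0144]
```

View pics/w2z.png

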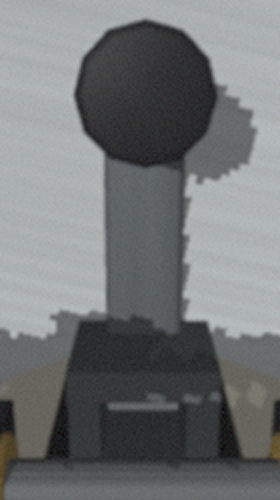

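Request:
carry_out(moves=[[[0,-0.4,0,0,10],[0,-0.8,0,0,10],[0,-0.9,0,0,10],[0,-0.9,0,0,10],[-0.15,-0.9,-0.3,0,10],[-0.4,-0.3,-0.8,0,10],[-0.45,0,-1,0,10],[-0.45,0,-1,0,10],[-0.45,0,-1,0,10],[-0.45,0,-1,0,10],[-0.45,0,-1,0,10],[-0.3,0,-0.7,0,10]]])

```text
t: 5.65
ee_pos: [0.5789, -0.0471, 0.2282]
tool_rot: [[-0.976, 0.0, 0.217], [-0.217, 0.001, -0.976], [-0.0, -1.0, -0.001]]
ft_force: [-0.3, -0.1, -3.2]
gripper_width: 0.0356
```

Request:
carry_out(moves=[[[-0.19,0,-0.42,0,10],[0,0,0,-0.12,10],[0,0,0,-0.18,10],[0,0,0,-0.18,10],[0,0,0,-0.18,10],[0,0,0,-0.18,10],[0,0,0,-0.133,10],[0,0,0,-0.1,10],[0,0,0,0,10]]])

```text
t: 6.78
ee_pos: [0.5834, -0.028, 0.2279]
tool_rot: [[-0.278, -0.0, 0.96], [-0.96, -0.0, -0.278], [0.0, -1.0, 0.0]]
ft_force: [-0.3, 0.4, -4.1]
gripper_width: 0.0358
```

Run:
```python
from h import *
st()
for n in ["wrist","side","top"]:
    c=cam(n); save(c,n[0]+"3")
```

```text
t 6.775
joints [ 10.9704  22.8807 -18.6482  95.329    8.0395  63.1099 -26.1151]
qvel [-0.4528  0.0259  0.675   0.0129 -0.323  -0.3991 -2.9787]
tau [  0.1714 -63.7428  -4.1826 -31.9094  -0.0313   0.0099   1.051 ]
ee_pos [ 0.5834 -0.028   0.2279]
tool_rot [[-0.2783 -0.      0.9605]
 [-0.9605 -0.0004 -0.2783]
 [ 0.0004 -1.      0.0001]]
ft_force [-0.267   0.4084 -4.1181]
moment [-0.0892 -0.0666 -0.0005]
gripper_width 0.03577486401133905
```

View pics/w3.png

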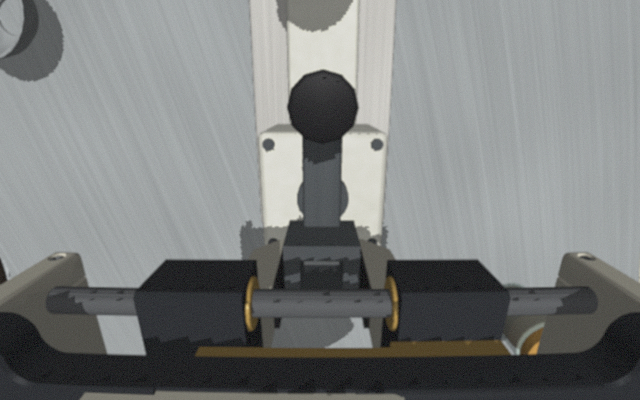

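View pics/s3.png

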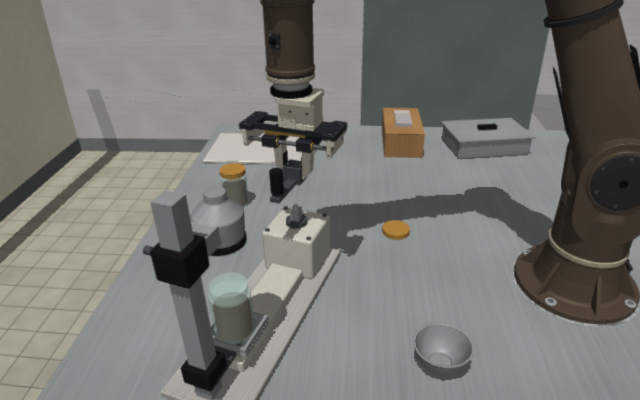

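Run:
```python
from h import *
c=cam("wrist")
for p in [(268,144.5),(377,144.5),(273,241),(371,241)]: print(atz(c,*p,.11))
print("exp A .6398,.0035 C .5533,.0284  B .6146,-.0838 D .5283,-.0592")
print((proj(c,[[.6398,.0035,.11],[.5533,.0284,.11],[.6146,-.0838,.11],[.5283,-.0592,.11],[.584,-.0278,.153],[.584,-.0278,.12]])))
cv2.imwrite("pics/w3z.png",z(c["frame"][:,:,::-1],240,120,160,140,5))
```

```text
[0.5536 0.0297 0.11  ]
[0.6405 0.0045 0.11  ]
[ 0.5294 -0.0544  0.11  ]
[ 0.6152 -0.0793  0.11  ]
exp A .6398,.0035 C .5533,.0284  B .6146,-.0838 D .5283,-.0592
[[376.5089 145.923 ]
 [268.1587 146.1342]
 [371.4587 245.476 ]
 [273.5757 245.8986]
 [322.6445 215.5163]
 [322.48   201.8632]]
```

View pics/w3z.png

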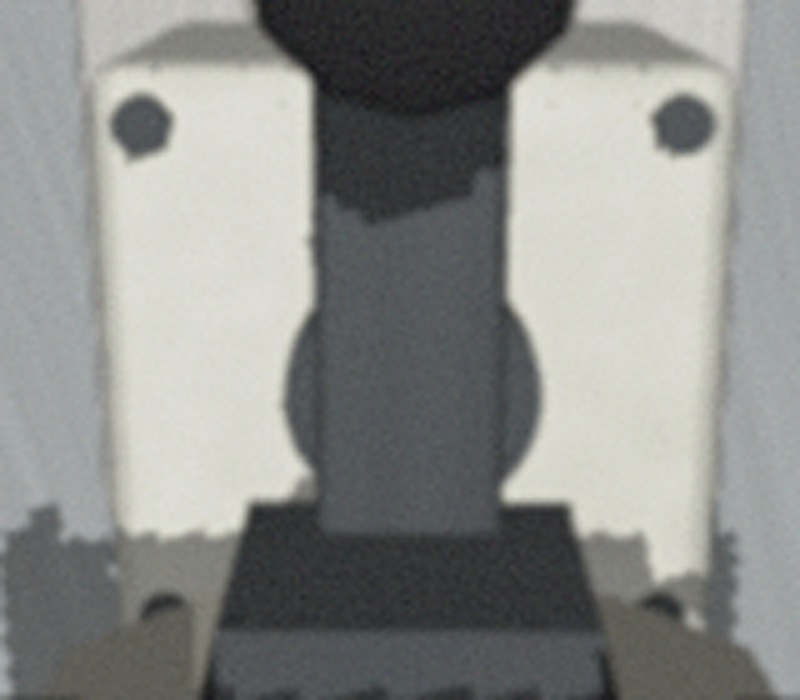

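Request:
carry_out(moves=[[[0,0.4,0.012,0,10],[0,0.4,0,0,10],[0,0.2,0,0,10],[0,0.1,0,0,10],[0,0.1,0,0,10],[0,0.1,0,0,10]]])

```text
t: 7.72
ee_pos: [0.5848, -0.0278, 0.1625]
tool_rot: [[-0.278, 0.001, 0.961], [-0.961, -0.0, -0.278], [-0.0, -1.0, 0.001]]
ft_force: [0.3, 0.3, -2.6]
gripper_width: 0.0357
```

Run:
```python
from h import *
for n in ["wrist","side"]:
    c=cam(n); save(c,n[0]+"4")
    if n=="side": cv2.imwrite("pics/s4z.png",z(c["frame"][:,:,::-1],240,150,100,110,5))
```

```text
(no output)
```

View pics/s4z.png

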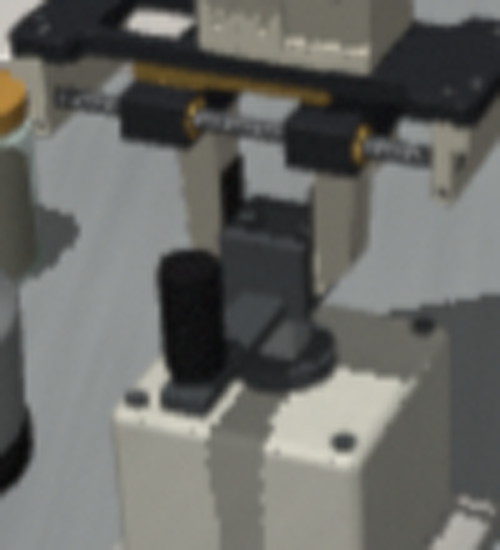

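View pics/w4.png

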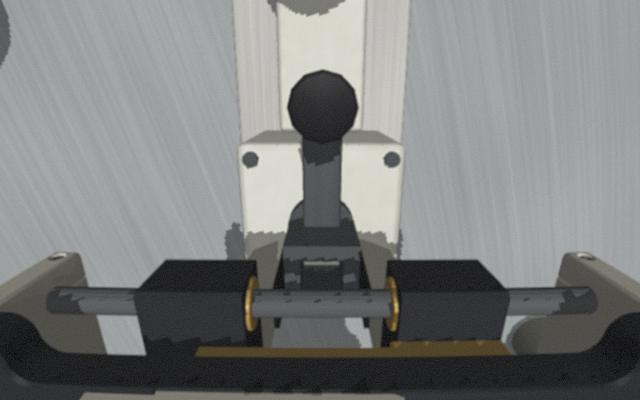

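Request:
carry_out(moves=[[[0,0.1,0,0,10],[0,0.1,0,0,10],[0,0.1,0,0,10],[0,0.08,0,0,10],[0,0,0,0,10]]])

```text
t: 8.45
ee_pos: [0.5842, -0.0276, 0.1428]
tool_rot: [[-0.277, -0.001, 0.961], [-0.961, 0.0, -0.277], [-0.0, -1.0, -0.001]]
ft_force: [0.8, 1.7, -3.2]
gripper_width: 0.0359
```

Request:
carry_out(moves=[[[0,0.05,0,0,10],[0,0.04,0,0,10],[0,0.03,0,0,10],[0,0,0,0,10]]])

```text
t: 8.95
ee_pos: [0.5846, -0.0278, 0.1381]
tool_rot: [[-0.277, 0.001, 0.961], [-0.961, -0.0, -0.277], [-0.0, -1.0, 0.001]]
ft_force: [-1.6, 1.8, 5.7]
gripper_width: 0.0359
```

Request:
carry_out(moves=[[[0,0,0,0,60],[0,0,0,0,60],[0,0,0,0,60],[0,-0.4,0,0,60],[0,-0.8,0,0,60],[0,-0.3,0,0,60],[-0.5,0,0,0,60],[-0.6,0,0,0,60],[-0.5,0,0,0,60],[0,0,0,0,60]]])

```text
t: 10.2
ee_pos: [0.6065, 0.0515, 0.2116]
tool_rot: [[-0.274, -0.001, 0.962], [-0.962, 0.001, -0.274], [-0.001, -1.0, -0.001]]
ft_force: [-0.4, -0.4, -0.6]
gripper_width: 0.0602
```

Run:
```python
from h import *
st()
for n in ["wrist","side","top"]:
    c=cam(n); save(c,n[0]+"5")
    if n=="side": cv2.imwrite("pics/s5z.png",z(c["frame"][:,:,::-1],140,150,220,200,3))
    if n=="wrist": print(proj(c,[[.5844,-.0278,.153],[.6066,.0491,.18]]))
```

```text
t 10.2
joints [  3.562   26.0368 -19.288   92.9481   9.3176  62.6321 -34.116 ]
qvel [ 1.8539 -0.5763  1.9482  0.8907  0.5724  0.1675  1.2834]
tau [ -1.1514 -65.609   -5.0303 -30.9233  -0.166   -0.0877  -0.4041]
ee_pos [0.6065 0.0515 0.2116]
tool_rot [[-0.2741 -0.0007  0.9617]
 [-0.9617  0.0011 -0.2741]
 [-0.0009 -1.     -0.001 ]]
ft_force [-0.4303 -0.3768 -0.5857]
moment [-0.0349 -0.0383  0.0031]
gripper_width 0.060185184819096925
[[322.8381 321.9125]
 [323.7756 243.376 ]]
```

View pics/s5z.png

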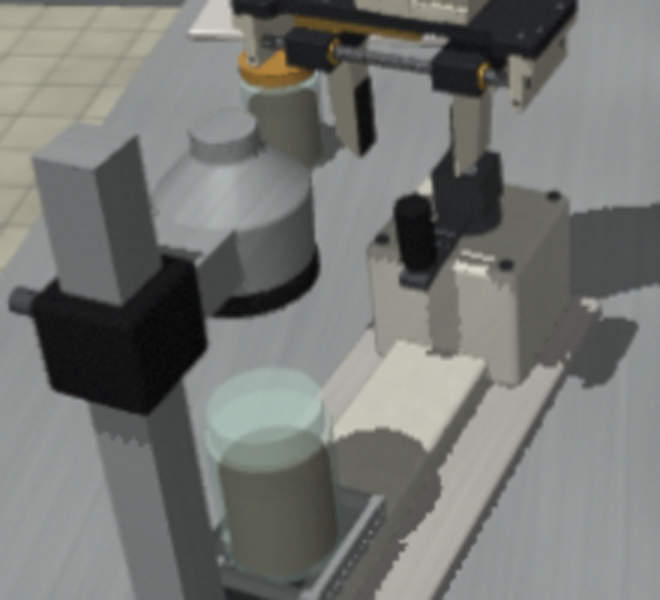

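View pics/w5.png

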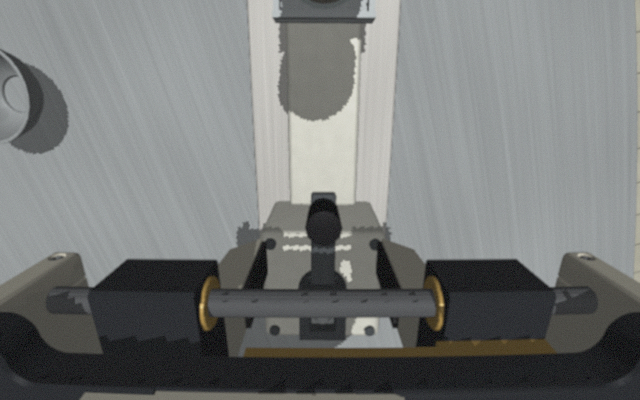

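Run:
```python
from h import *
c=cam("wrist"); cv2.imwrite("pics/w5z.png",z(c["frame"][:,:,::-1],250,180,150,170,4))
L=np.array([.277,.961,0]);h=np.array([.5844,-.0278,.12])
print((proj(c,[h+[0,0,.034],h+.08*L+[0,0,.06],h+.08*L+[0,0,.014],h+.08*L+[0,0,.06]+.012*L])-[250,180])*4)
s=cam("side"); 
print((proj(s,[h+[0,0,.034],h+.08*L+[0,0,.06],h+.08*L+[0,0,.014],h+.08*L])-[140,150])*3)
```

```text
[[288.4973 553.8563]
 [289.0662 231.2293]
 [288.4888 129.6396]
 [289.1121 158.4451]]
[[466.9633 162.5536]
 [414.8943 189.129 ]
 [419.0878 250.4228]
 [420.3267 268.437 ]]
```

View pics/w5z.png

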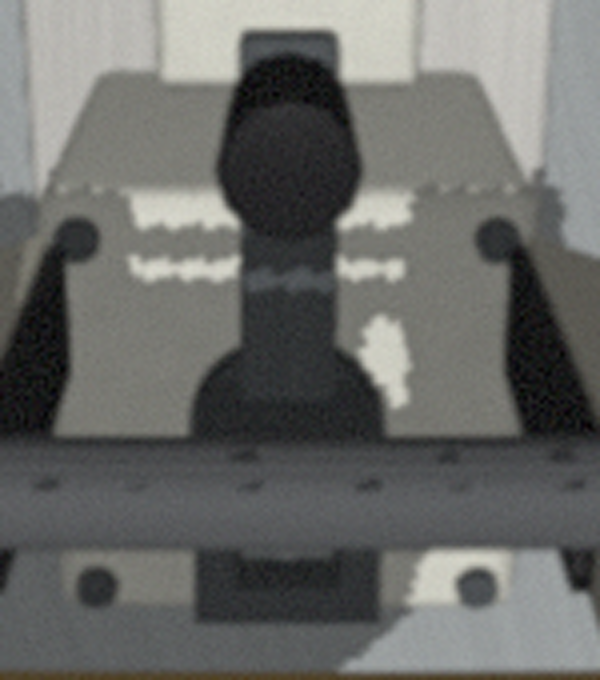

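Run:
```python
from h import *
c=cam("wrist"); s=cam("side")
cv2.imwrite("pics/s5k.png",z(s["frame"][:,:,::-1],260,190,60,70,8))
L=np.array([.277,.961,0]);h=np.array([.5844,-.0278,.12]);Z=np.array([0,0,1.])
for th in [0,.05,.08,.1,.12]:
    # pivot about collar edge 18mm out
    e1=L*np.cos(th)-Z*np.sin(th); e3=Z*np.cos(th)+L*np.sin(th); p=h+.018*L
    f=lambda a,b:p+(a-.018)*e1+b*e3
    P=[f(.08,.06),f(.068,.06),f(.092,.06),f(.08,.014),f(.09,.01),f(-.018,.034)]
    print(th,((proj(c,P)-[250,180])*4).round()[:,1],((proj(s,P)-[260,190])*8).round().tolist())
```

```text
0 [230. 300. 157. 129.  72. 628.] [[146.0, 184.0], [168.0, 159.0], [125.0, 210.0], [158.0, 348.0], [141.0, 384.0], [313.0, 79.0]]
0.05 [204. 275. 130. 120.  64. 627.] [[142.0, 202.0], [163.0, 174.0], [120.0, 231.0], [157.0, 360.0], [141.0, 398.0], [310.0, 77.0]]
0.08 [189. 261. 115. 115.  60. 626.] [[139.0, 213.0], [161.0, 184.0], [118.0, 243.0], [157.0, 367.0], [141.0, 405.0], [308.0, 75.0]]
0.1 [180. 252. 105. 112.  57. 625.] [[138.0, 220.0], [159.0, 190.0], [116.0, 251.0], [157.0, 372.0], [142.0, 411.0], [307.0, 75.0]]
0.12 [170. 243.  96. 109.  55. 624.] [[136.0, 228.0], [157.0, 197.0], [115.0, 259.0], [157.0, 376.0], [142.0, 416.0], [306.0, 74.0]]
```

View pics/s5k.png

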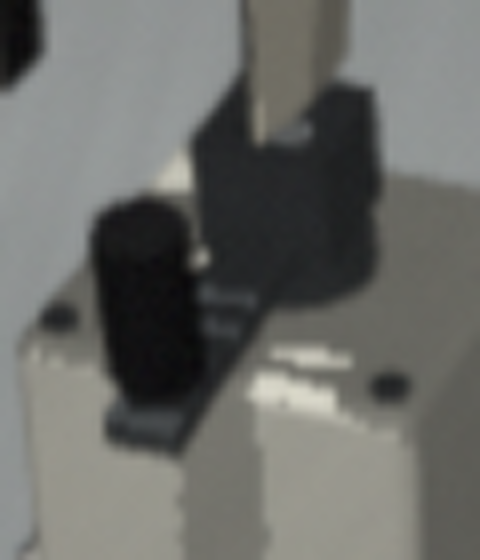

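Request:
carry_out(moves=[[[-0.02,0.5,0,0,60],[0,0.5,0,0,50],[0,0.39,0,0,50],[0,0,0,0,35],[0,0,0,0,10],[0,0,0,0,10],[0,0,0,0,10]]], squeeze=40)

```text
t: 11.42
ee_pos: [0.6074, 0.05, 0.1436]
tool_rot: [[-0.278, 0.002, 0.961], [-0.961, 0.0, -0.278], [-0.001, -1.0, 0.001]]
ft_force: [0.1, -1.0, 1.2]
gripper_width: 0.0234
```

Request:
carry_out(moves=[[[0.02,-0.04,0,0,10],[0.02,-0.04,0,0,10],[0.02,-0.04,0,0,10],[0,0,0,0,10]]])

```text
t: 11.92
ee_pos: [0.606, 0.0483, 0.1487]
tool_rot: [[-0.277, 0.0, 0.961], [-0.961, 0.002, -0.277], [-0.002, -1.0, -0.0]]
ft_force: [1.1, 5.5, -5.2]
gripper_width: 0.0231
```

Run:
```python
from h import *
st()
for n in ["wrist","side"]:
    c=cam(n); save(c,n[0]+"6")
    if n=="side": cv2.imwrite("pics/s6k.png",z(c["frame"][:,:,::-1],250,180,80,70,8))
```

```text
t 11.925
joints [  3.3618  29.3873 -18.65    97.2484  10.9243  55.1303 -35.3732]
qvel [ 0.0079  0.0779 -0.0236  0.1007  0.1751 -0.0936 -0.1224]
tau [  3.0918 -71.0375  -1.9258 -28.261    1.4931   1.4627   0.0303]
ee_pos [0.606  0.0483 0.1487]
tool_rot [[-0.2766  0.0002  0.961 ]
 [-0.961   0.0015 -0.2766]
 [-0.0015 -1.     -0.0003]]
ft_force [ 1.1192  5.5195 -5.15  ]
moment [ 1.5014 -0.5018 -0.0008]
gripper_width 0.023094765663299183
```

View pics/s6k.png

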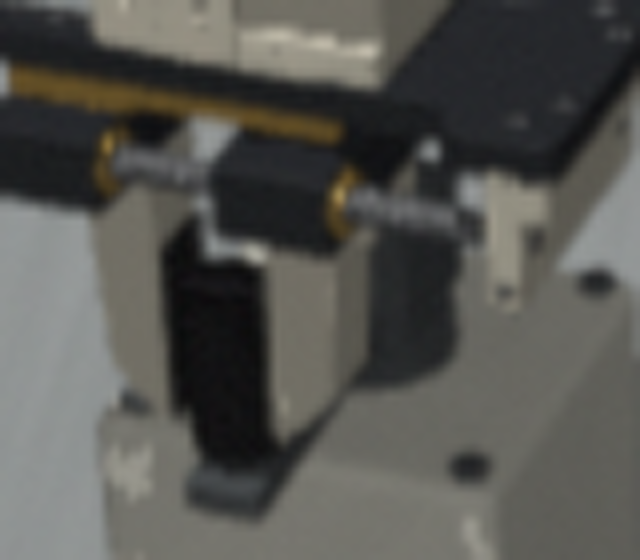

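View pics/w6.png

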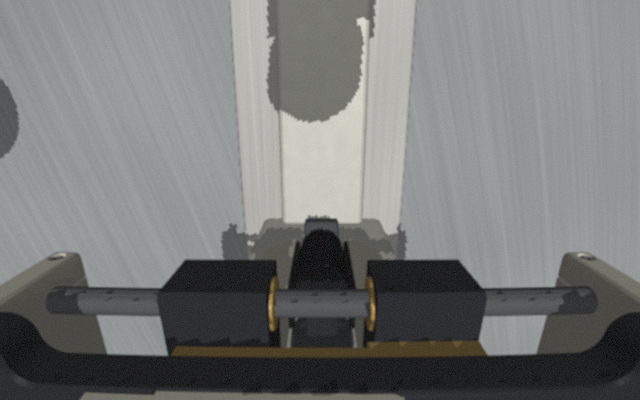

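Request:
carry_out(moves=[[[0.044,0,0.414,0,10],[0.16,0,0.386,0,10],[0.254,0,0.331,0,10],[0.331,0,0.254,0,10]]])

```text
t: 12.52
ee_pos: [0.6621, -0.0075, 0.1495]
tool_rot: [[-0.275, 0.0, 0.961], [-0.961, 0.003, -0.275], [-0.003, -1.0, -0.001]]
ft_force: [-2.4, 6.1, 5.6]
gripper_width: 0.0232
```

```bash
cat > wk.py <<'E'
from h import *
import sys
s=robot.read_state();p=np.array(s["ee_pos"]);d=p-np.array([.5844,-.0278,0]);f=np.array(s["ft_force"])
L=np.array([.277,.961]);X=np.array([.961,-.277])
a=np.arctan2(d[:2]@X,d[:2]@L); r=np.hypot(*d[:2]); er=d[:2]/r; et=np.array([er[1],-er[0]])
print("t",s["t"],"ang",np.degrees(a)%360,"r",r,"z",p[2],"Frad",f[:2]@er,"Ftan(resist)",-f[:2]@et,"Fz",f[2],"w",s["gripper_width"])
n=sys.argv[1]
c=cam("side"); save(c,"s"+n); cv2.imwrite("pics/z"+n+".png",z(c["frame"][:,:,::-1],150,150,190,190,3))
E
python3 wk.py 7
```

```text
t 12.525 ang 59.30282688753059 r 0.0803243484150761 z 0.14947550986441163 Frad -0.823123326758418 Ftan(resist) 6.488480326783819 Fz 5.625549984408967 w 0.02320102366772476
```

View pics/z7.png

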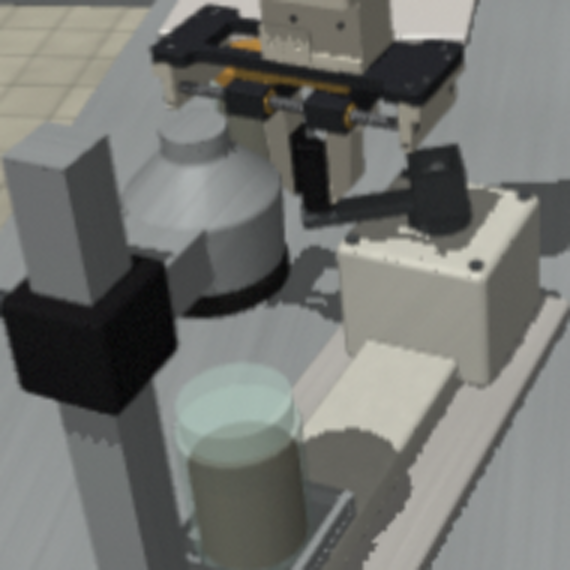

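Request:
carry_out(moves=[[[0.386,-0.03,0.16,0,10],[0.414,-0.03,0.054,0,10],[0.414,0,-0.054,0,10],[0.386,0,-0.16,0,10]]])

```text
t: 13.08
ee_pos: [0.641, -0.0857, 0.1532]
tool_rot: [[-0.277, 0.004, 0.961], [-0.961, 0.002, -0.277], [-0.003, -1.0, 0.003]]
ft_force: [1.6, 7.3, 5.6]
gripper_width: 0.0234
```

```bash
python3 wk.py 8
```

```text
t 13.075 ang 119.57659119813931 r 0.08094099320810205 z 0.15315556913095352 Frad -4.044267435973726 Ftan(resist) 6.2413909873125775 Fz 5.608782874212086 w 0.023447585444755253
```

View pics/z8.png

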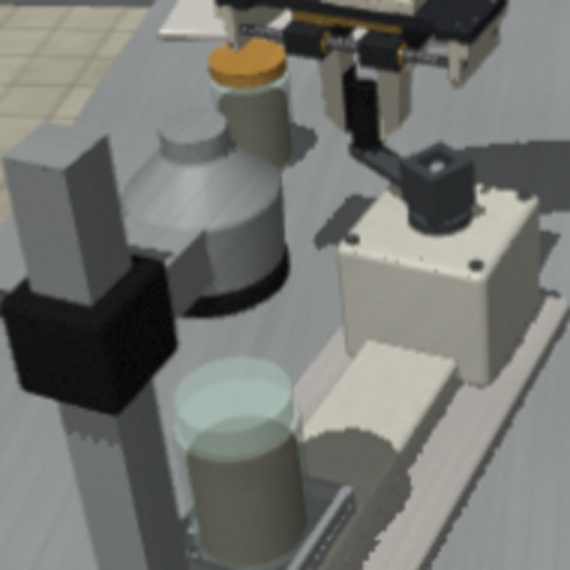

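Request:
carry_out(moves=[[[0.326,0,-0.263,0,10],[0.254,0,-0.331,0,10],[0.16,0,-0.386,0,10],[0.054,0,-0.414,0,10],[-0.054,0,-0.414,0,10],[-0.16,0,-0.386,0,10],[-0.254,0,-0.331,0,10],[-0.331,0,-0.254,0,10],[-0.386,0,-0.16,0,10],[-0.414,0,-0.054,0,10],[-0.414,0,0.054,0,10],[-0.386,0,0.16,0,10]]])

```text
t: 14.62
ee_pos: [0.5274, 0.0272, 0.152]
tool_rot: [[-0.279, -0.002, 0.96], [-0.96, -0.003, -0.279], [0.003, -1.0, -0.001]]
ft_force: [-1.2, -7.9, 2.0]
gripper_width: 0.0232
```

```bash
python3 wk.py 9
```

```text
t 14.625 ang 297.86023782227755 r 0.0792098341399491 z 0.15204019130177499 Frad -4.6075939390384955 Ftan(resist) 6.5805312434682826 Fz 2.018555484950337 w 0.023238207989289793
```

View pics/z9.png

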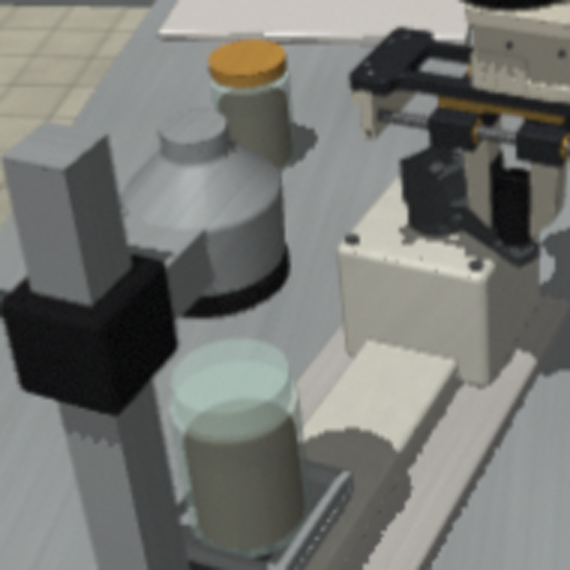

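```bash
cat > ov.py <<'E'
from h import *
import sys
n,a=sys.argv[1],float(sys.argv[2]); ths=[float(x) for x in sys.argv[3:]]
c=cam("side"); k=8; o=[275,180]
im=z(c["frame"][:,:,::-1],o[0],o[1],80,65,k).copy()
L=np.array([.277,.961,0]);X=np.array([.961,-.277,0]);Z=np.array([0,0,1.]);h=np.array([.5844,-.0278,.12])
A=np.cos(np.radians(a))*L+np.sin(np.radians(a))*X; B=np.cross(Z,A)
for th,col in zip(ths,[(0,255,0),(0,0,255)]):
    e1=A*np.cos(th)-Z*np.sin(th); e3=Z*np.cos(th)+A*np.sin(th); p=h+.018*A
    f=lambda a,b,t:p+(a-.018)*e1+b*e3+t*B
    q=.018
    segs=[]
    for zz in (0,.034): 
        r=[(q,zz,q),(q,zz,-q),(-q,zz,-q),(-q,zz,q)]; segs+=[(r[i],r[(i+1)%4]) for i in range(4)]
    segs+=[((s*q,0,t*q),(s*q,.034,t*q)) for s in(1,-1) for t in(1,-1)]
    segs+=[((.08,.014,t*.012),(.08,.06,t*.012)) for t in (1,-1)]+[((.018,.01,t*.01),(.09,.01,t*.01)) for t in (1,-1)]
    for s,e in segs:
        P=((proj(c,[f(*s),f(*e)])-o+.5)*k).astype(int)
        cv2.line(im,tuple(map(int,P[0])),tuple(map(int,P[1])),col,1)
cv2.imwrite("pics/"+n+".png",im)
E
python3 ov.py ov1 299 0 .1
```

```text
(no output)
```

View pics/ov1.png

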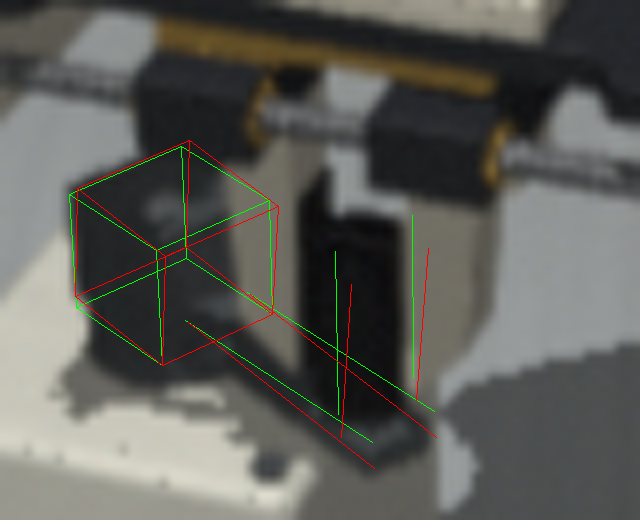

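```bash
sed -i 's/+.5)\*k/+[0,2])*k/' ov.py; python3 ov.py ov2 290 0 .1
```

```text
(no output)
```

View pics/ov2.png

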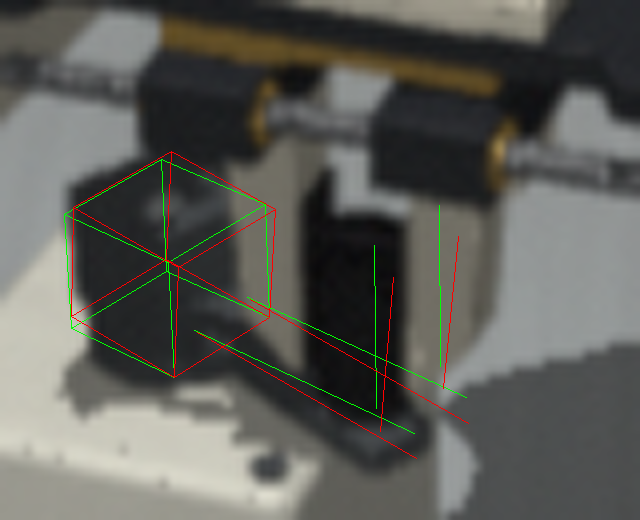

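```bash
python3 ov.py ov3 308 0 .1
python3 - <<'E'
from h import *
c=cam("top"); save(c,"t9"); cv2.imwrite("pics/t9z.png",z(c["frame"][:,:,::-1],250,130,120,100,6))
E
```

```text
(no output)
```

View pics/ov3.png

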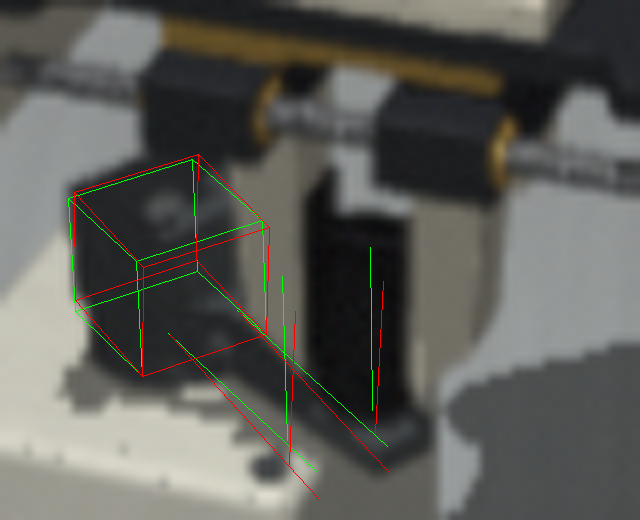

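View pics/t9z.png

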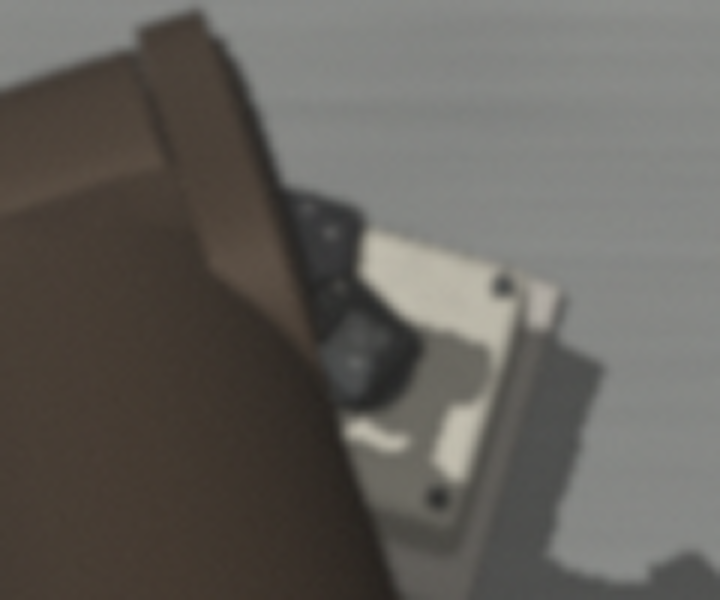

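Request:
carry_out(moves=[[[-0.331,-0.02,0.254,0,10],[-0.254,-0.02,0.331,0,10],[-0.16,0,0.386,0,10],[-0.054,0,0.414,0,10],[0.054,0,0.414,0,10],[0.16,0,0.386,0,10],[0.254,0,0.331,0,10],[0.331,0,0.254,0,10],[0.386,0,0.16,0,10],[0.414,0,0.054,0,10],[0.414,0,-0.054,0,10],[0.386,0,-0.16,0,10]]])

```text
t: 16.38
ee_pos: [0.6403, -0.0865, 0.1538]
tool_rot: [[-0.277, 0.004, 0.961], [-0.961, 0.002, -0.277], [-0.003, -1.0, 0.003]]
ft_force: [4.7, 3.6, -4.0]
gripper_width: 0.0235
```

```bash
python3 wk.py 10; python3 ov.py ov4 120 0 .1
python3 - <<'E'
from h import *
s=cv2.imread("pics/s10.png")
cv2.imwrite("pics/j10.png",z(s,170,180,110,140,5)[:600+100])
E
```

```text
t 16.375 ang 120.28766580481636 r 0.08104585644991774 z 0.15381308610578107 Frad 0.6033802067703401 Ftan(resist) 5.866734898107863 Fz -3.9770942049736213 w 0.023519649420883342
```

View pics/z10.png

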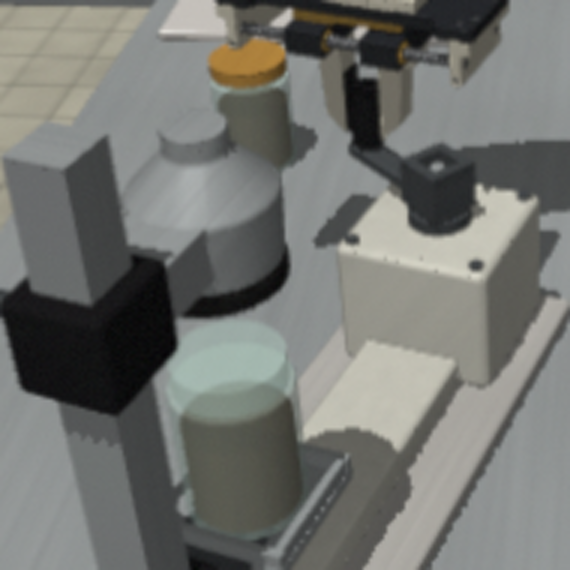

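View pics/ov4.png

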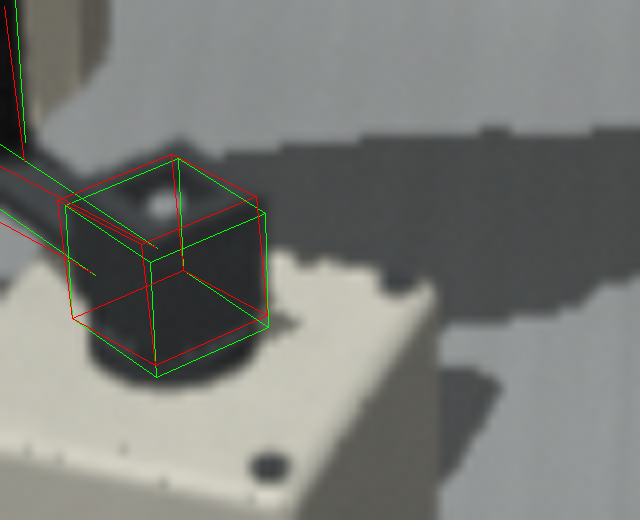

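```bash
cat > gap.py <<'E'
from h import *
import sys
c=cam("side"); k=6; o=[190,190]
im=z(c["frame"][:,:,::-1],o[0],o[1],80,100,k).copy()
h=np.array([.5844,-.0278]);L=np.array([.277,.961]); a=h+.27*L
def circ(r,zz,col):
    t=np.linspace(0,2*np.pi,60); P=np.c_[a[0]+r*np.cos(t),a[1]+r*np.sin(t),0*t+zz]
    q=((proj(c,P)-o)*k).astype(np.int32); cv2.polylines(im,[q],True,col,1)
for s in sys.argv[2:]:
    r,zz=map(float,s.split(",")); circ(r,zz,(0,255,0) if r<.036 else (0,0,255))
cv2.imwrite("pics/"+sys.argv[1]+".png",im)
E
python3 gap.py g10 .034,.165 .034,.175 .037,.21 .037,.22
```

```text
(no output)
```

View pics/g10.png

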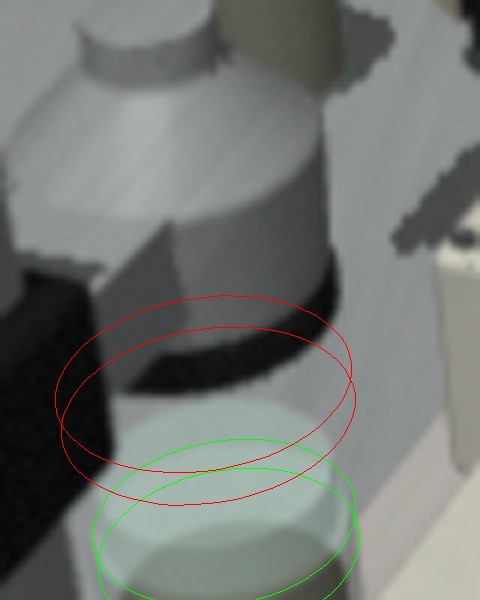

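Request:
carry_out(moves=[[[0.331,0,-0.254,0,10],[0.254,0,-0.331,0,10],[0.16,0,-0.386,0,10],[0.054,0,-0.414,0,10],[-0.054,0,-0.414,0,10],[-0.16,0,-0.386,0,10],[-0.254,0,-0.331,0,10],[-0.331,0,-0.254,0,10],[-0.386,0,-0.16,0,10],[-0.414,0,-0.054,0,10],[-0.414,0,0.054,0,10],[-0.386,0,0.16,0,10]]])

```text
t: 18.02
ee_pos: [0.5274, 0.027, 0.1532]
tool_rot: [[-0.279, -0.003, 0.96], [-0.96, -0.003, -0.279], [0.004, -1.0, -0.001]]
ft_force: [2.5, -11.6, -4.0]
gripper_width: 0.0234
```

```bash
python3 wk.py 11;python3 gap.py g11 .034,.195 .034,.2 .037,.24 .037,.245
```

```text
t 18.025 ang 297.7912546662226 r 0.07909724400258161 z 0.1531839946569948 Frad -9.85114419118983 Ftan(resist) 6.616559132036605 Fz -4.026071152974066 w 0.02335354228934838
```

View pics/z11.png

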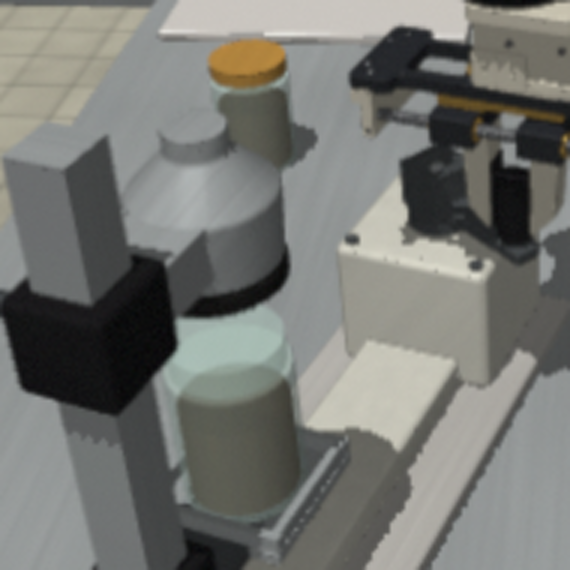

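View pics/g11.png

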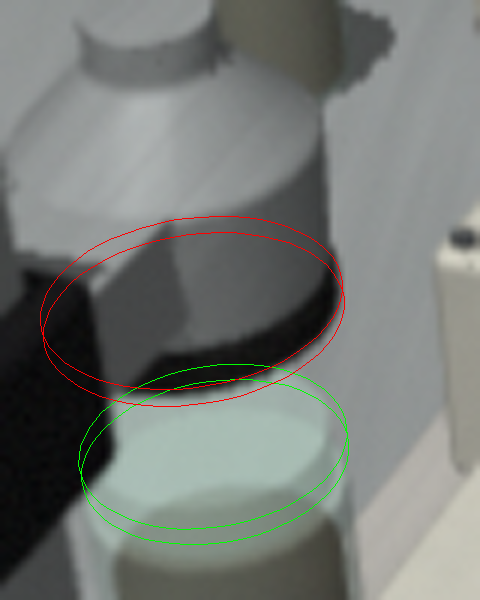

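Request:
carry_out(moves=[[[-0.321,0,0.271,0,10],[-0.254,0,0.331,0,10],[-0.16,0,0.386,0,10],[-0.054,0,0.414,0,10],[0.054,0,0.414,0,10],[0.16,0,0.386,0,10],[0.254,0,0.331,0,10],[0.331,0,0.254,0,10],[0.386,0,0.16,0,10],[0.414,0,0.054,0,10],[0.414,0,-0.054,0,10],[0.386,0,-0.16,0,10]]])

```text
t: 19.62
ee_pos: [0.6411, -0.0857, 0.1538]
tool_rot: [[-0.276, 0.003, 0.961], [-0.961, 0.002, -0.276], [-0.003, -1.0, 0.002]]
ft_force: [2.4, 5.5, -3.2]
gripper_width: 0.0233
```

Request:
carry_out(moves=[[[0.331,0,-0.254,0,10],[0.254,0,-0.331,0,10],[0.16,0,-0.386,0,10],[0.054,0,-0.414,0,10],[-0.054,0,-0.414,0,10],[-0.16,0,-0.386,0,10],[-0.254,0,-0.331,0,10],[-0.331,0,-0.254,0,10],[-0.386,0,-0.16,0,10],[-0.414,0,-0.054,0,10],[-0.414,0,0.054,0,10],[-0.386,0,0.16,0,10]]])

```text
t: 21.12
ee_pos: [0.5273, 0.0269, 0.153]
tool_rot: [[-0.278, -0.004, 0.961], [-0.961, -0.003, -0.278], [0.004, -1.0, -0.003]]
ft_force: [0.7, -9.3, -3.2]
gripper_width: 0.0236
```

```bash
python3 wk.py 12;python3 gap.py g12 .034,.22 .034,.225 .037,.2435
```

```text
t 21.125 ang 297.69792308097504 r 0.07906467972797164 z 0.1530432639573116 Frad -6.954140092627455 Ftan(resist) 6.281866653070173 Fz -3.1547537921889317 w 0.02359978598918989
```

View pics/z12.png

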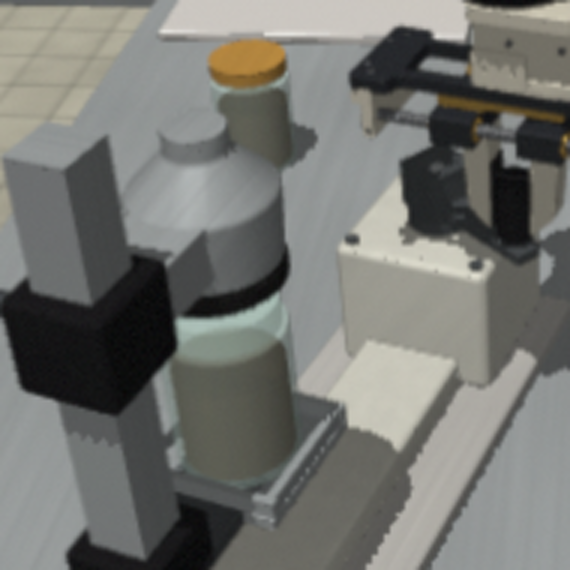

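View pics/g12.png

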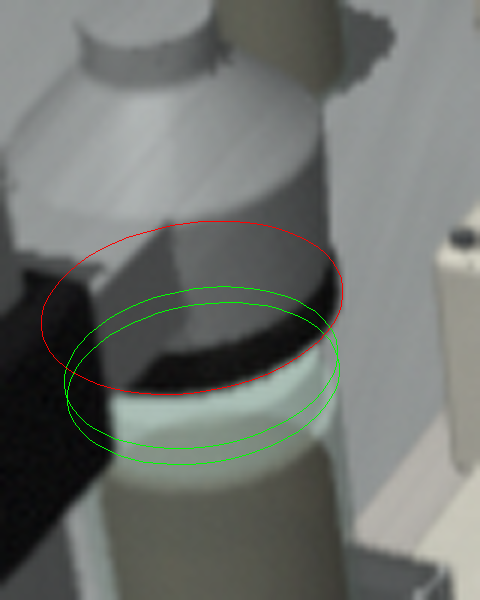

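Request:
carry_out(moves=[[[-0.331,0,0.254,0,10],[-0.254,0,0.331,0,10],[-0.16,0,0.386,0,10],[-0.054,0,0.414,0,10],[0.054,0,0.414,0,10],[0.16,0,0.386,0,10]]])

```text
t: 21.98
ee_pos: [0.6398, 0.0276, 0.1524]
tool_rot: [[-0.275, -0.006, 0.961], [-0.961, 0.001, -0.275], [0.001, -1.0, -0.006]]
ft_force: [-7.3, 1.6, -2.6]
gripper_width: 0.0229
```

```bash
python3 wk.py 13
```

```text
t 21.975 ang 28.905575460382554 r 0.07835821542316129 z 0.1524319466568817 Frad -4.05677708233781 Ftan(resist) 6.253504462504007 Fz -2.589189446655975 w 0.022877248777860584
```

Request:
carry_out(moves=[[[0.254,0,0.331,0,10],[0.331,0,0.254,0,10],[0.386,0,0.16,0,10],[0.414,0,0.054,0,10]]])

```text
t: 22.52
ee_pos: [0.6616, -0.049, 0.1535]
tool_rot: [[-0.275, 0.001, 0.961], [-0.961, 0.003, -0.275], [-0.003, -1.0, -0.0]]
ft_force: [0.7, 7.3, -5.1]
gripper_width: 0.0232
```

```bash
python3 wk.py 14;python3 gap.py g14 .034,.23 .034,.235 .037,.2435
```

```text
t 22.525 ang 89.30033483337671 r 0.08005792363130235 z 0.15347811430120475 Frad -1.2225285857002266 Ftan(resist) 7.2502563189674785 Fz -5.067429652575697 w 0.02320754241455255
```

View pics/g14.png

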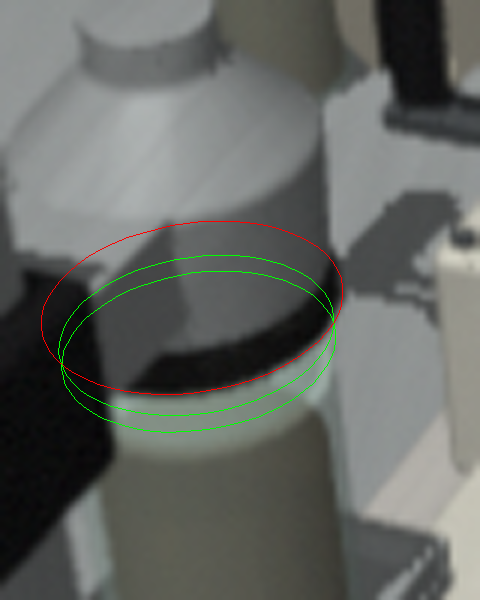

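Run:
```python
from h import *
c=cam("side")
h=np.array([.5844,-.0278]);L=np.array([.277,.961]); a=h+.27*L
t=np.linspace(0,2*np.pi,90)
for r in (.034,.032):
  for zz in [.04,.05,.06,.11,.12,.13]:
    q=proj(c,np.c_[a[0]+r*np.cos(t),a[1]+r*np.sin(t),0*t+zz]); print(r,zz,q[:,1].max().round(1), q[:,0].min().round(1),q[:,0].max().round(1))
cv2.imwrite("pics/b14.png",z(c["frame"][:,:,::-1],180,220,100,110,6))
s=cv2.imread("pics/s5.png");cv2.imwrite("pics/b5.png",z(s,180,250,100,110,6))
```

```text
0.034 0.04 353.1 216.7 256.6
0.034 0.05 348.9 216.0 256.1
0.034 0.06 344.6 215.2 255.6
0.034 0.11 322.5 211.1 253.0
0.034 0.12 317.9 210.3 252.5
0.034 0.13 313.2 209.4 251.9
0.032 0.04 352.1 217.9 255.5
0.032 0.05 348.0 217.2 255.0
0.032 0.06 343.7 216.4 254.4
0.032 0.11 321.6 212.4 251.8
0.032 0.12 317.0 211.5 251.2
0.032 0.13 312.3 210.7 250.7
```

View pics/b14.png

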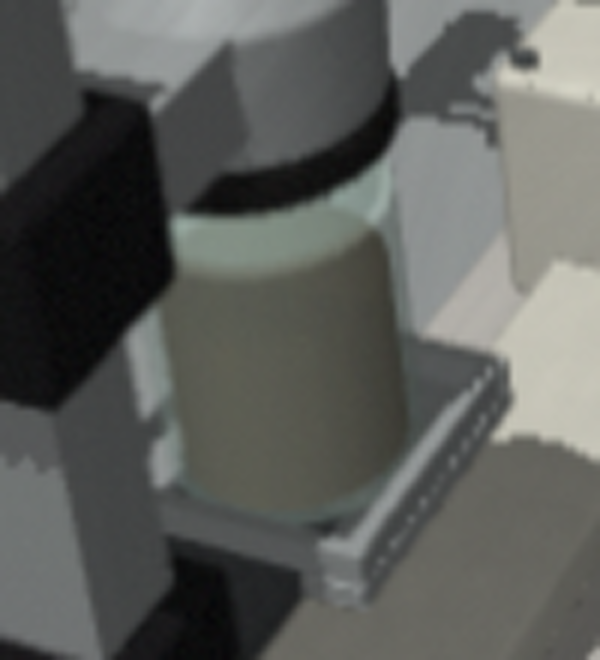

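View pics/b5.png

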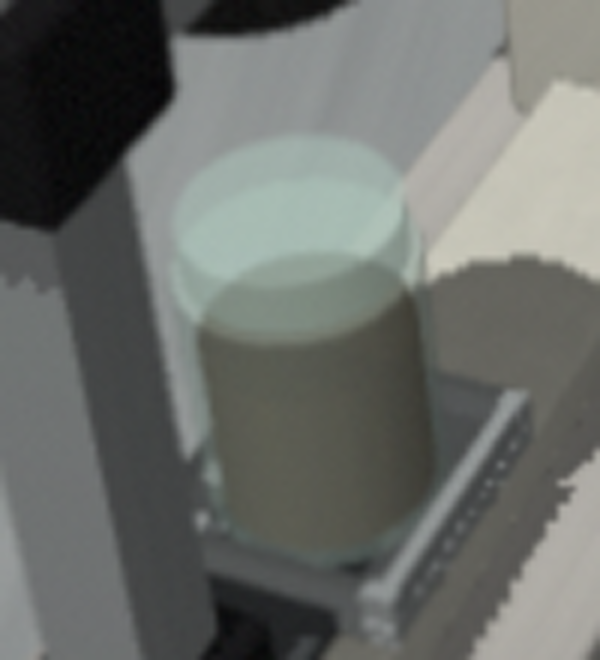

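Request:
carry_out(moves=[[[0.278,0,-0.024,0,10],[0,0,0,0,10]]])

```text
t: 22.92
ee_pos: [0.6563, -0.0638, 0.1538]
tool_rot: [[-0.277, 0.001, 0.961], [-0.961, 0.001, -0.277], [-0.001, -1.0, 0.0]]
ft_force: [2.4, 2.4, -4.2]
gripper_width: 0.0231
```

```bash
python3 wk.py 15
```

```text
t 22.925 ang 100.53033102036218 r 0.08040470026301008 z 0.15380690848668632 Frad 1.0902750875759628 Ftan(resist) 3.242410582161236 Fz -4.231161292284009 w 0.023135395239643013
```

Request:
carry_out(moves=[[[0.27,0,-0.072,0,10],[0,0,0,0,10]]])

```text
t: 23.22
ee_pos: [0.649, -0.0763, 0.1539]
tool_rot: [[-0.277, 0.0, 0.961], [-0.961, 0.0, -0.277], [-0.0, -1.0, 0.0]]
ft_force: [1.7, 2.5, -3.8]
gripper_width: 0.0233
```

```bash
python3 wk.py 16
```

```text
t 23.225 ang 110.83719355384153 r 0.08074658725278602 z 0.15385286242815538 Frad -0.12741745238472146 Ftan(resist) 3.0183112480252774 Fz -3.794485367001211 w 0.023285839042729316
```

Request:
carry_out(moves=[[[0.192,0,-0.084,0,10],[0.179,0,-0.108,0,10]]])

```text
t: 23.52
ee_pos: [0.6356, -0.0907, 0.1541]
tool_rot: [[-0.276, 0.002, 0.961], [-0.961, 0.001, -0.276], [-0.001, -1.0, 0.002]]
ft_force: [4.1, 4.2, -3.5]
gripper_width: 0.0234
```

```bash
python3 wk.py 17; python3 gap.py g17 .037,.2435
```

```text
t 23.525 ang 124.77887332889259 r 0.08116225720814403 z 0.15411558630289948 Frad -0.6283804266132738 Ftan(resist) 5.812832309230878 Fz -3.5011883365612175 w 0.023439408754028546
```

View pics/g17.png

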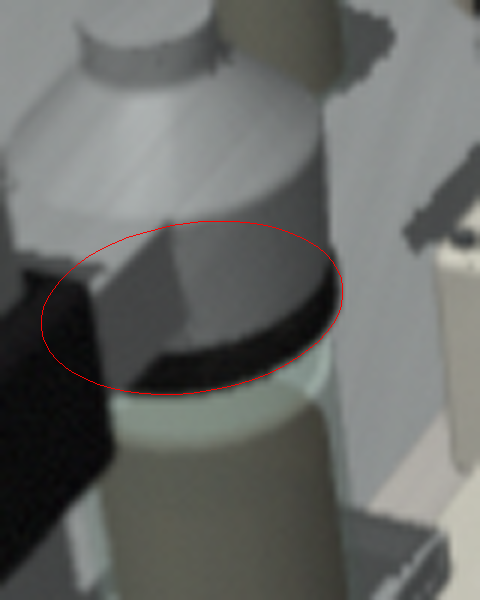

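Request:
carry_out(moves=[[[0.163,0,-0.131,0,10],[0.145,0,-0.151,0,10],[0.124,0,-0.169,0,10]]])

```text
t: 24.0
ee_pos: [0.6083, -0.1059, 0.1543]
tool_rot: [[-0.277, 0.003, 0.961], [-0.961, 0.0, -0.277], [-0.001, -1.0, 0.003]]
ft_force: [6.5, 3.6, -3.5]
gripper_width: 0.023
```

```bash
python3 wk.py 18
```

```text
t 24.0 ang 146.87360982337586 r 0.08167897069746172 z 0.1543039954307695 Frad -1.5280841559887395 Ftan(resist) 7.242796434795939 Fz -3.4882839598464703 w 0.02301900305246912
```

Request:
carry_out(moves=[[[0.1,0,-0.184,0,10],[0.076,0,-0.195,0,10],[0.05,0,-0.203,0,10]]])

```text
t: 24.42
ee_pos: [0.5781, -0.1095, 0.1547]
tool_rot: [[-0.277, 0.005, 0.961], [-0.961, -0.001, -0.277], [-0.0, -1.0, 0.005]]
ft_force: [10.1, 0.6, -4.3]
gripper_width: 0.0233
```

```bash
python3 wk.py 19; python3 gap.py g19 .037,.2435
```

```text
t 24.425 ang 168.3334223856646 r 0.0819014095800806 z 0.154667139356487 Frad -1.3862736040860855 Ftan(resist) 10.067598091110288 Fz -4.2711744042427355 w 0.02325296295738652
```

View pics/g19.png

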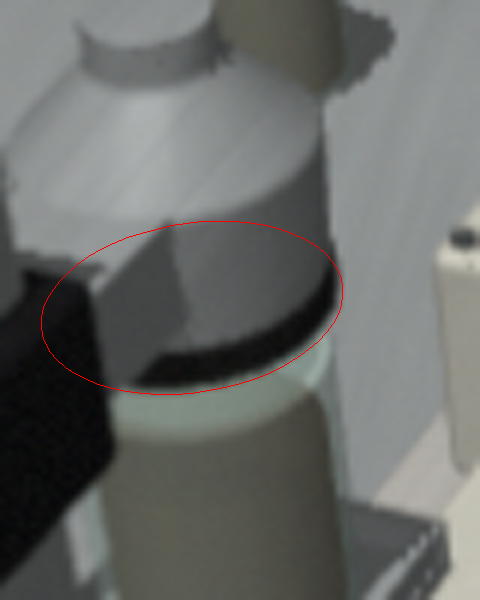

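Request:
carry_out(moves=[[[0,0,0,0,10],[0,0.03,0,0,10],[0,0.03,0,0,10],[0,0,0,0,10]]])

```text
t: 25.02
ee_pos: [0.5777, -0.1099, 0.1524]
tool_rot: [[-0.278, 0.004, 0.961], [-0.961, -0.001, -0.278], [0.0, -1.0, 0.004]]
ft_force: [3.0, -0.9, 7.6]
gripper_width: 0.0235
```

```bash
python3 wk.py 20; python3 ov.py ov20 168 0 .1;python3 gap.py g20 .037,.2435
```

```text
t 25.025 ang 168.57657405796434 r 0.08234061163104385 z 0.1524182758427867 Frad 0.619225662327082 Ftan(resist) 3.09812651121762 Fz 7.635681814975396 w 0.02347708281743719
```

View pics/ov20.png

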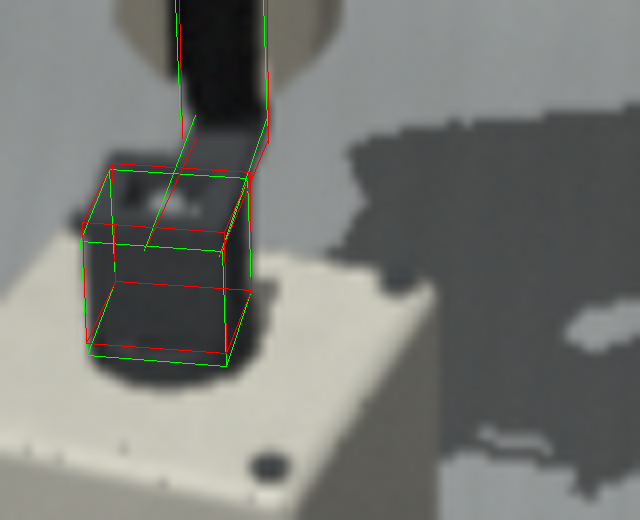

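View pics/g20.png

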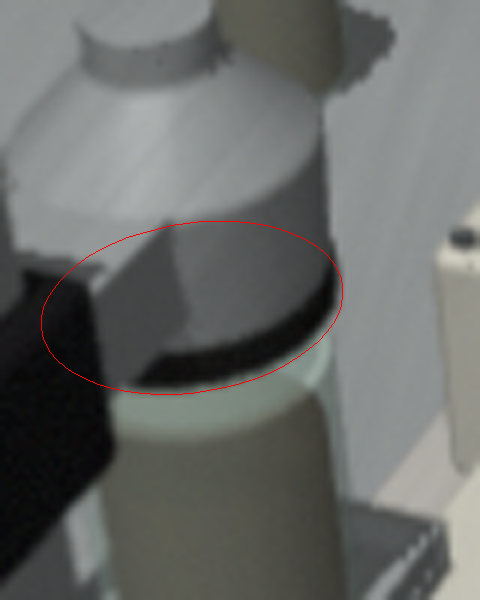

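Request:
carry_out(moves=[[[0,-0.03,-0.01,0,10],[0,0,0,0,30],[0,0,0,0,45],[0,0,0,0,55],[0,0,0,0,55],[0,-0.4,0,0,55],[0,-0.8,0,0,55],[0,-0.8,0,0,55],[0,-0.6,0,0,55],[0,0,0,0,55]]])

```text
t: 26.42
ee_pos: [0.5764, -0.109, 0.2847]
tool_rot: [[-0.277, 0.004, 0.961], [-0.961, -0.001, -0.277], [-0.001, -1.0, 0.004]]
ft_force: [0.5, -0.2, 0.3]
gripper_width: 0.0549
```

```bash
python3 wk.py 21; python3 ov.py ov21 168 0 .1;python3 gap.py g21 .037,.2435
python3 - <<'E'
from h import *
st(); c=cam("wrist"); save(c,"w21")
L=np.array([.277,.961,0]);X=np.array([.961,-.277,0]);Z=np.array([0,0,1.]);h=np.array([.5852,-.0284,.12])
A=np.cos(np.radians(168))*L+np.sin(np.radians(168))*X
for th in [0,.05,.1]:
    e1=A*np.cos(th)-Z*np.sin(th); e3=Z*np.cos(th)+A*np.sin(th); p=h+.018*A
    f=lambda a,b:p+(a-.018)*e1+b*e3
    print(th,proj(c,[f(.08,.06),f(0,.034),f(-.018,.034)]).round(1).tolist())
E
```

```text
t 26.425 ang 169.56469519703901 r 0.08160095241214556 z 0.28468871083384534 Frad 0.13726941095253312 Ftan(resist) 0.5253827750815736 Fz 0.2516838851638965 w 0.05491159585457615
t 26.575
joints [ 21.9703  21.2429 -22.8452  90.4371   8.6013  70.1583 -18.5266]
qvel [ 0.0639  0.4899  0.0534  0.3333  0.0071 -0.0148  0.0697]
tau [ -0.0597 -61.9911  -4.5643 -33.0142  -0.0829   0.0203   0.0018]
ee_pos [ 0.5747 -0.1091  0.2812]
tool_rot [[-0.2774 -0.0017  0.9607]
 [-0.9607  0.     -0.2774]
 [ 0.0005 -1.     -0.0016]]
ft_force [ 0.1916 -0.2142 -0.3297]
moment [-0.0864 -0.1006 -0.0115]
gripper_width 0.05473920897428006
0 [[327.7, 201.8], [307.7, 102.1], [302.9, 79.7]]
0.05 [[328.4, 203.9], [308.1, 104.3], [303.2, 81.8]]
0.1 [[329.0, 205.7], [308.5, 106.4], [303.6, 84.0]]
```

View pics/w21.png

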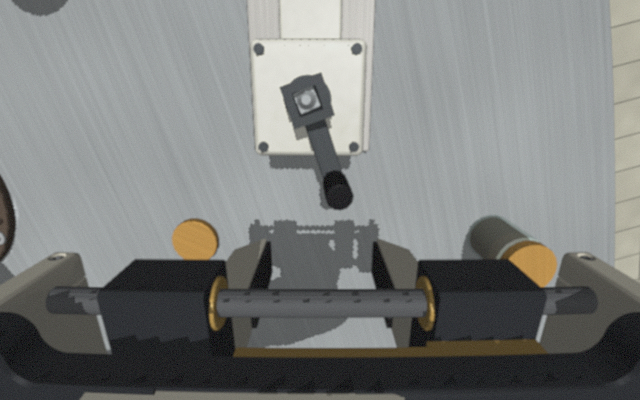

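View pics/ov21.png

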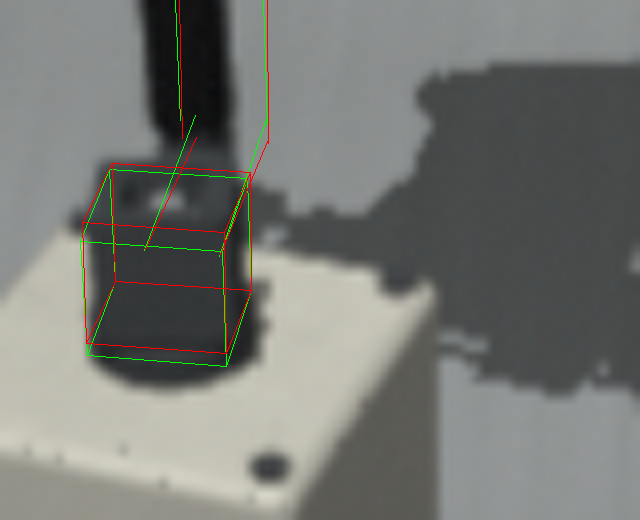

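View pics/g21.png

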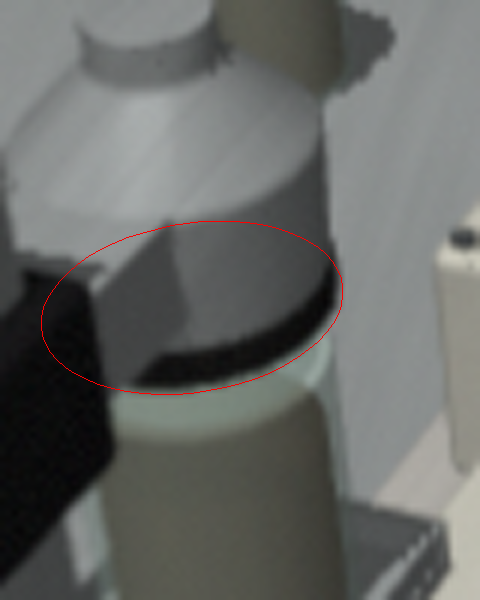

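Run:
```python
from h import *
ims={n:cv2.GaussianBlur(cv2.imread(f"pics/s{n}.png",0).astype(np.float32),(0,0),.6) for n in ["5","10","12","14","15","16","17","18","19","20","21"]}
def edge(im,u,lo,hi,sgn):
    g=np.gradient(im[lo:hi,u])*sgn; i=g.argmax()
    if 0<i<len(g)-1:
        d=(g[i-1]-g[i+1])/(2*(g[i-1]-2*g[i]+g[i+1])); return lo+i+d
    return lo+i
for n,im in ims.items():
    print(n,"ring top",np.mean([edge(im,u,242,254,-1) for u in range(220,234)]).round(2),"bottom",np.round([edge(im,u,246,260,1) for u in range(216,236,3)],1),"cont", np.mean([edge(im,u,255,300,-1) for u in range(215,230)]).round(2))
```

```text
5 ring top 246.7 bottom [255.7 255.6 255.2 254.8 254.1 253.1 252.1] cont 294.27
10 ring top 246.7 bottom [255.7 255.7 255.4 254.9 254.3 253.2 252.1] cont 287.83
12 ring top 246.7 bottom [255.6 255.6 255.2 254.7 254.1 253.1 252.1] cont 266.66
14 ring top 246.69 bottom [255.6 255.6 255.2 254.8 254.2 253.2 252. ] cont 265.18
15 ring top 246.69 bottom [255.6 255.6 255.2 254.8 254.1 253.1 251.9] cont 264.75
16 ring top 246.69 bottom [255.7 255.7 255.3 254.8 254.2 253.2 252. ] cont 264.42
17 ring top 246.69 bottom [255.6 255.6 255.2 254.8 254.2 253.2 252. ] cont 263.83
18 ring top 246.74 bottom [255.3 255.3 254.9 254.5 253.7 252.8 251.8] cont 262.93
19 ring top 246.79 bottom [254.5 254.5 254.  253.7 252.8 251.9 250.8] cont 262.1
20 ring top 246.8 bottom [254.5 254.5 254.  253.7 252.8 251.8 250.7] cont 262.09
21 ring top 246.81 bottom [254.5 254.5 254.  253.6 252.8 251.8 250.8] cont 262.16
```

```bash
cat > tilt.py <<'E'
from h import *
c=cam("wrist"); o=[260,50];k=6
base=z(c["frame"][:,:,::-1],o[0],o[1],110,100,k)
L=np.array([.277,.961,0]);X=np.array([.961,-.277,0]);Z=np.array([0,0,1.])
# collar/gearbox registration: screws
scr=[[.6398,.0035,.11],[.5533,.0284,.11],[.6146,-.0838,.11],[.5283,-.0592,.11]]
print(((proj(c,scr)-o)*k).round())
import sys
h=np.array([.5842,-.0278,.12])
for ang,th,col in [(float(sys.argv[1]),0,(0,255,0)),(float(sys.argv[1]),.1,(0,0,255))]:
    A=np.cos(np.radians(ang))*L+np.sin(np.radians(ang))*X;B=np.cross(Z,A)
    e1=A*np.cos(th)-Z*np.sin(th); e3=Z*np.cos(th)+A*np.sin(th); p=h+.018*A
    f=lambda a,b,t=0:p+(a-.018)*e1+b*e3+t*B
    t=np.linspace(0,2*np.pi,40)
    off=np.array([float(sys.argv[2]),float(sys.argv[3])])
    dr=lambda P:cv2.polylines(base,[((proj(c,P)-o)*k+off).astype(np.int32)],True,col,1)
    for b in (.06,.014): dr([f(.08+.012*np.cos(x),b,.012*np.sin(x)) for x in t])
    for q in (.018,.01025): dr([f(s*q,.034,u*q) for s,u in((1,1),(1,-1),(-1,-1),(-1,1))])
    dr([f(.018,.01,.01),f(.09,.01,.01),f(.09,.01,-.01),f(.018,.01,-.01)])
cv2.imwrite("pics/tilt.png",base)
E
python3 tilt.py 161 0 0
```

```text
[[581.   1.]
 [ -6.   2.]
 [563. 592.]
 [ 25. 593.]]
```

View pics/tilt.png

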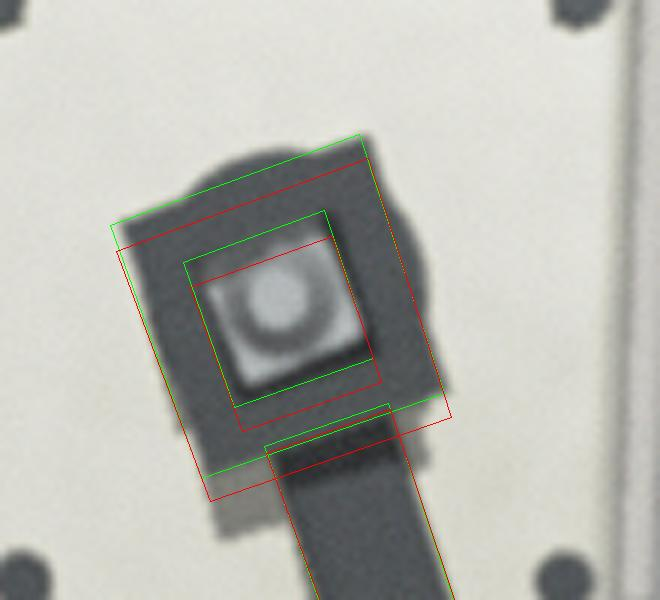

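```bash
sed -i 's/o=\[260,50\];k=6/o=[280,60];k=4/; s/110,100,k/90,160,k/' tilt.py; python3 tilt.py 161 0 0
```

```text
[[307. -39.]
 [-84. -38.]
 [295. 355.]
 [-64. 356.]]
```

View pics/tilt.png

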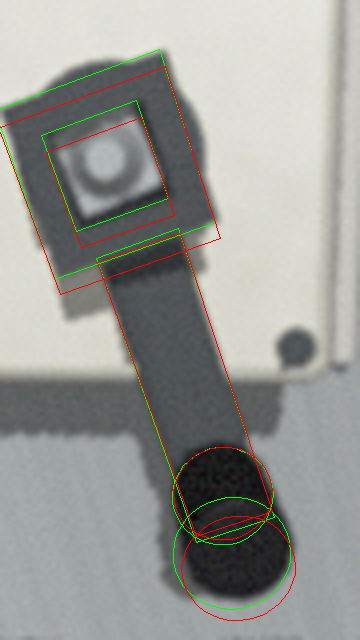

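Run:
```python
from h import *
print(robot.hand_in()); print(robot.read_state()["t"])
```

```text
the job is handed in; nothing more can be done
None
the job is handed in; nothing more can be done
```

I fitted the crank onto the shaft and wound it clockwise about 3.4 turns, to roughly 86 mm of lift. I stopped once it went clearly stiffer, let go, pulled the gripper clear and handed in at about 27 s. The hand-in reports no verdict, so what follows rests on my own checks.

- **Stiffness:** the force at the knob, read while moving, rose from about 5.8 N before contact to about 10 N at the stop.
- **Ring pressure:** the side camera showed the ring's lower edge pushed up about 1.1–1.3 px, or 2.2–2.4 mm, which is roughly 65–70 N. The force rise suggests a bit more, about 65–85 N. Both are inside the 30–120 N window. The ring's position did not change after I released the crank.
- **Crank seating:** the last wrist picture showed the hub centred on the shaft and about level. During early winding the crank leaned knob-down by an estimated 0.05–0.1 rad (limit 0.12). It measured about 0.11 rad when I first let go of it on the shaft.
- **Crank angle:** after release the crank had moved back about 7° relative to the gripper's last position. I put this down to play between hub and shaft, because the ring stayed where it was.
- **Bystanders:** the arm never went near the spare jar, the lid or the bowl. I did not re-measure their positions at the end.

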